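# Load the specimen chamber and clamp its lid

## Task

Carry the white specimen tray level, with its two jars standing in it, into the blue chamber and set it on the chamber's floor. Then fit the white lid: slip its steel tongue under the steel keeper at one end of the chamber, lower the other end onto the seal, and swing the red clamp arm over and press it fully down so that it holds the lid tight. Do not disturb the glassware, dish and bottle around.

Things in the scene. Friction and masses are not known exactly. Their poses are not given: they have to be found in the camera images.
- case: Blue open chamber fixed to the bench, outside 177 (x) x 127 (y) mm, rim 80 mm high, walls and floor 6 mm (cavity 165 x 115), on a 215 x 165 mm foot plate. Origin: centre of its underside, on the bench; z up. Steel keeper at its -x end; clamp at its +x end, and along that end wall's top a springy black seal strip standing 5 mm above the rim that gives when pressed.
- keeper (a point): Middle of the underside of the steel keeper bar at the chamber's -x end: 11 mm above the rim, 95 mm from the chamber's centre; axes as the chamber's. The bar is 8 mm thick and spans x = -86 to -104 mm of the chamber; below it is a slot 68 mm wide (y), closed at the back by a plate at x = -102 mm.
- lid: White lid, panel 122 mm (y) wide, 6 mm thick, x = -80 to +86 mm, on two lips (14 mm deep, 104 wide, outer faces at x = -72 and +77) that drop inside the chamber. Origin: under the grip, level with the lips' lower edges; panel underside at z = 14. Fitted, it lies over the chamber's centre with its x axis along the chamber's. About 0.26 kg.
- lid_tongue (a point): Middle of the end of the lid's steel tongue (60 mm wide, 5 mm thick, sticks out 20 mm at the lid's -x end), at x = -100, z = 16.5 mm of the lid; axes as the lid's. The lips block a level entry: tilt the lid 10 to 20 degrees, tongue end lowest, to get the tongue under the keeper.
- lid_grip (a point): Where to hold the lid: on the black upright grip plate across its middle (14 mm thick along x, 60 mm along y, top at z = 52 mm), 42 mm above the lid's origin, fingers closing along the lid's x.
- clamp (a joint): Angle of the red clamp arm about a level hinge at the chamber's +x end: 0 = fully down, level, pointing to the chamber's -x over the lid; 1.57 upright; starts near 2, leaning outwards. Stiff, stays where left; at the end it squeezes the seal and takes about 10 N at its tip. Arm 80 mm long, 22 wide, 10 thick, with a 34 mm wide paddle over its last 22 mm.
- clamp_pivot (a point): Hinge axis of the clamp (along the chamber's y), 108 mm from the chamber's centre towards +x, 96 mm above the bench.
- clamp_tip (a point): Middle of the free end of the red clamp arm, 80 mm from the hinge axis; turns with the arm: its +z is the side to push on, its -x points out along the arm.
- tray: White open tray 140 x 90 mm with 22 mm walls and a yellow upright grip plate in its middle, 36 mm long (x), 12 mm thick (y), top at 58 mm. Origin: centre of its underside; z up. Mass 0.22 kg. Either way round will do, its long side along the chamber's.
- tray_grip (a point): Where to hold the tray: on the yellow grip plate, 47 mm above the tray's origin, fingers closing along the tray's y (12 mm).
- jar_a: Amber jar with a green cap, 34 mm across, 42 mm tall, 45 g, standing loose in the tray at its +x end, 45 mm from the middle. Origin: centre of its underside.
- jar_b: Amber jar with an orange cap, as the other, at the tray's -x end.
- beaker_a: Glass beaker 72 mm across, 95 mm high, standing on the bench; leave alone. Origin: centre of its underside.
- beaker_b: Glass beaker 64 mm across, 85 mm high, standing on the bench; leave alone. Origin: centre of its underside.
- dish: White dish 110 mm across, 35 mm high; leave alone. Origin: centre of its underside.
- flask: White plastic bottle with a red cap, 64 mm across, 150 mm high; leave alone. Origin: centre of its underside.
Things that resemble listed ones, but are neither listed nor needed, are in the scene too. Leave any purple or turquoise look-alike of the lid alone.

How it is judged:
By the outcome, as a careful person would: the job done as asked, in the order asked, and still so for the second after the job is handed in, with the robot touching nothing.
It also fails if it takes over 72 s, if anything falls off the work surface, if the arm or the gripper's body presses on something with over 40 N, if the wrist force passes 120 N, or if a joint passes its speed limit or range.

## Robot

A 6-joint arm with a two-finger parallel gripper is mounted at the origin on the work surface. World frame = base frame: x ahead of the robot, y to its left, z up, the work surface at z = 0. Lengths are in m, angles in rad, forces in N, time in s.
With the tool pointing down it reaches from about 0.375 to 0.975 m from the base axis. Payload 3.8 kg.
Tool frame: the origin (TCP) lies at the very end of the fingers, on their centre line; the grasp point (between the pads) lies 19 mm behind it; z points along the fingers, y is the line along which they close (so a half turn about z gives the same grasp; the last joint's range is limited). The gripper opens to 85 mm and grips with 20 to 120 N. Pads are 22 mm wide; open, the fingers measure 114 mm over their backs; the gripper's body (76 mm by 85 mm) begins 54 mm behind the grasp point. The pads swing forward as they close: fully open they stand 13 mm farther back than shut.
Start: joints at [-1.173, 0.264, 1.604, -0, 1.274, -0.037], TCP at [0.284, -0.612, 0.231] pointing down, gripper open.
Joint ranges: [-2.63, 2.63], [-0.94, 2.18], [0.31, 2.57], [-1.31, 4.45], [0, 2.66], [-2.55, 2.55]. Speed limits (rad/s): [2.57, 2.57, 3.14, 3.14, 3.14, 3.14].

## Interface

Orientations are given as a rotation vector (axis times angle).
In Python, from workcell import bot, vision gives the robot as it stands. The module is installed in compiled form; this text tells all that it offers.
- The arm moves only by the tool play_rows, never from a script. Its argument "moves" is a list that holds one entry, the list of rows, each a list of 7 numbers: the turn, a rotation vector about the tool's x, y, z as a fraction of full scale, then the shift along the tool's x, y, z as a fraction of full scale, then the finger opening in mm, from 0 to 85.4. In form: [[[ax, ay, az, x, y, z, jaw], ...]]. A call has 1 to 5 rows; each row shifts and turns the commanded pose from where the row before left it, along the tool's axes as they then stand; what a row does not reach is not made up. Full scale, the value 1, is 0.1 m for a shift and 0.5 rad for a turn. A row lasts 1/12 s, in which the tool goes at most 41.7 mm and 7.16 degrees, less where a joint would pass 70% of its speed; a pose out of reach is approached as far as the arm can. A call with a number of a shift or a turn outside -1 to 1 is refused whole. A call with a gripper value outside its range is refused whole. The fingers move at their own pace and stop on an object; "newtons" is the grip in N (left out, the last holds). Time passes only in rows, so rows that do not move let the fingers close. It gives the time, the measured TCP pose, the force, the opening and the grip force at its end, in the units of the state.
- bot.read_state(): the state, without advancing time (a new reading comes with each control period).
- vision.read_camera(name): name is "side" or "top"; returns a dict with "image" (384x512x3 uint8, red, green, blue), "depth" (384x512 float32, m along the optical axis (not along the pixel's ray), 0 where there is no reading), "K" (3x3 intrinsics, pixels), "R" (3x3) and "t" (3): a world point X has camera coordinates R X + t. Camera axes: x right, y down, z forward; pixel columns grow to the right and rows downward; lengths in m; the calibration is good to about 2 mm. A picture is of the moment at which its call begins.
- bot.finish_job(): hands the job in; it is judged then, once.
The state is a dict: "time": time; "q": joint angles; "joint_vel": joint speeds; "joint_torque": joint torques, N m; "tool_pos": TCP position; "tcp_rot": TCP orientation; "wrist_force": force on the tool from outside, world axes, zero at the start; "torque": the same for the moment, N m; "width": opening from 0.0 (shut) to 1.0 (fully open); "grip_force": force on a finger pad.
Only numpy, scipy, OpenCV 4.12 (cv2) and the standard library are available. Lean on these libraries where they do the work, as an engineer would, in place of code of your own. Each camera call takes 0.05 s, during which the arm holds its last target. There are 200 camera calls.

## Working session

There is one attempt and no reset: what is moved stays moved. The work goes in short steps, Python scripts to look and compute and a tool call to move; the robot and the scene stay as the last step left them, time stands still between calls to the robot, and variables do not carry over. Pictures are saved under pics/ and viewed, at most 12 in all, crops included, and the job is handed in when it is done.

Besides the shell and the picture viewer there is one more tool, called after "Call:" in YAML: its name, and indented under it one key for each argument. play_rows: Moves the arm, as the interface text tells. Its arguments: {"type":"object","properties":{"moves":{"type":"array","items":{"type":"array","items":{"type":"array","items":{"type":"number"}}}},"newtons":{"type":"number"}},"required":["moves"]}

```bash
mkdir -p pics
cat > h.py <<'E'
import numpy as np, cv2
from workcell import bot, vision
from scipy.spatial.transform import Rotation as Ro
def cloud(c):
    d=c["depth"];K=c["K"];v,u=np.indices(d.shape)
    P=np.stack([(u-K[0,2])/K[0,0]*d,(v-K[1,2])/K[1,1]*d,d],-1)
    return (P-c["t"])@c["R"]   # R^T (p-t)
def save(n,img,crop=None,s=1):
    if crop: img=img[crop[1]:crop[3],crop[0]:crop[2]]
    cv2.imwrite("pics/"+n,cv2.resize(img[...,::-1],None,fx=s,fy=s,interpolation=cv2.INTER_CUBIC))
def ray(c,u,v,z):
    d=c["R"].T@np.linalg.inv(c["K"])@np.array([u,v,1.]);o=-c["R"].T@c["t"]
    return o+d*(z-o[2])/d[2]
E
python3 - <<'E'
from h import *
a=vision.read_camera("top");b=vision.read_camera("side")
np.savez("s0.npz",ti=a["image"],td=a["depth"],si=b["image"],sd=b["depth"])
for n,c in (("top",a),("side",b)):
    save(n+"0.png",c["image"],None,1.5); print(n,c["K"].round(1).tolist(),(-c["R"].T@c["t"]).round(3),c["R"].round(3).tolist(),(c["depth"]>0).mean())
print(bot.read_state())
E
```

```text
top [[480.9, 0.0, 261.8], [0.0, 480.9, 191.1], [0.0, 0.0, 1.0]] [0.3   0.004 1.763] [[0.023, -1.0, 0.001], [-0.991, -0.023, -0.131], [0.131, 0.002, -0.991]] 0.9962056477864584
side [[377.7, 0.0, 256.1], [0.0, 377.7, 192.6], [0.0, 0.0, 1.0]] [-0.181  0.711  0.826] [[-0.722, -0.692, 0.015], [-0.43, 0.432, -0.793], [0.542, -0.579, -0.609]] 0.9933369954427084
{'time': 0.1, 'q': array([-1.17289030e+00,  2.64690269e-01,  1.60526854e+00,  6.11744194e-06,
        1.27372279e+00, -3.69001498e-02]), 'joint_vel': array([ 5.98368334e-04, -9.81972564e-04, -1.91840846e-03, -2.41490072e-05,
       -1.81933034e-03,  8.70081407e-04]), 'joint_torque': array([ 8.45280229e-04, -5.16703856e+01, -3.68591487e+01, -1.14122770e-05,
        6.28323483e-03,  4.13346959e-05]), 'tool_pos': array([ 0.28406861, -0.61156228,  0.23006135]), 'tcp_rot': array([-3.06563522e+00, -6.77178237e-01,  5.79661100e-04]), 'wrist_force': array([1.58797928, 0.16841289, 0.54974938]), 'torque': array([-0.0446269 , -0.04744937, -0.03091998]), 'grip_force': 0.0, 'width': 0.9989552033993913}
```

View pics/top0.png

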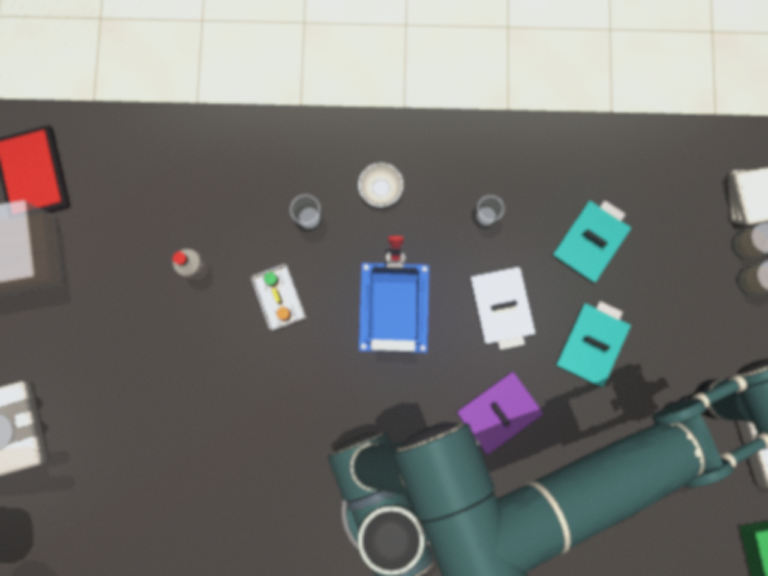

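View pics/side0.png

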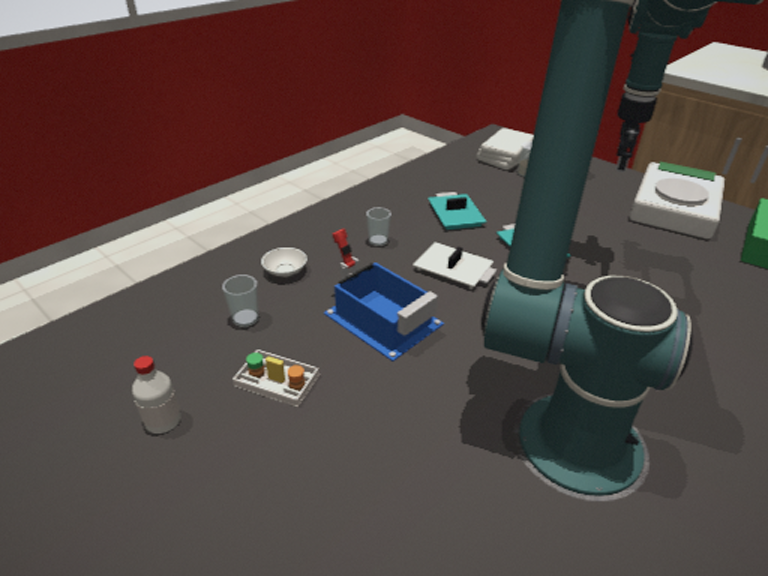

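The top image (pixels at 1.5x) shows:
- The chamber is at (395,307), with its keeper at the near end (393,346) and the red clamp at the far end (396,250).
- The tray is at (278,297), with the green-cap jar at (270,279) and the orange one at (284,314).
- The lid candidates are white (503,306), turquoise (593,242) and (595,343), and purple (500,412). Only the white one fits the description, and its tongue is at (511,343).

The side image agrees with this. Next I'll measure and confirm with a crop.

```bash
cat > m.py <<'E'
from h import *
def rect(P):
    (c,s,a)=cv2.minAreaRect((P[:,:2]*1000).astype(np.float32)); return np.round(c,1),np.round(s,1),round(a,2)
def run():
  for n in ("top","side"):
    c=vision.read_camera(n);W=cloud(c);h=cv2.cvtColor(c["image"],cv2.COLOR_RGB2HSV);H,S,V=h[...,0],h[...,1],h[...,2]
    z=W[...,2];box=(W[...,0]>.25)&(W[...,0]<.9)&(abs(W[...,1])<.5)
    blue=(H>100)&(H<125)&(S>120)&(V>60)&box
    f=blue&(z<.02); r=blue&(z>.07)
    print(n,"foot z",np.median(z[f]).round(4),rect(W[f]),"rim z",np.median(z[r]).round(4),rect(W[r]))
    white=(S<50)&(V>120)&box
    k,lab,st,cen=cv2.connectedComponentsWithStats(white.astype(np.uint8))
    for i in range(1,k):
        if st[i,4]>40:
            m=lab==i;print(" white px",cen[i].round(),st[i,4],"z",np.percentile(z[m],[5,50,95]).round(3),rect(W[m]))
    for nm,m in (("green",(H>45)&(H<80)&(S>100)),("orange",(H>8)&(H<17)&(S>150)&(V>120)),("yellow",(H>20)&(H<34)&(S>120)),("red",((H<6)|(H>174))&(S>150)),("black",(V<30))):
        k,lab,st,cen=cv2.connectedComponentsWithStats((m&box&(z>.01)).astype(np.uint8))
        for i in range(1,k):
            if st[i,4]>12:
                q=lab==i;print(" ",nm,cen[i].round(1),st[i,4],"z",np.percentile(z[q],[5,50,95]).round(3),W[q].mean(0).round(4),rect(W[q]))
if __name__=="__main__": run()
E
python3 m.py
python3 - <<'E'
from h import *
a=np.load("s0.npz");save("crop1.png",a["ti"],(160,130,380,260),3.6)
E
```

```text
top foot z 0.0059 (array([484.1,   3.5]), array([167.3, 215.8]), 89.7) rim z 0.0807 (array([434.9,   4. ]), array([269.6, 127. ]), 1.13)
 white px [253. 123.] 745 z [-0.001  0.016  0.036] (array([577.3,  52.5]), array([117.6, 550.6]), 87.93)
 white px [206. 145.] 149 z [-0.001  0.01   0.097] (array([512.7, 117.4]), array([482.3,  58.5]), 27.75)
 white px [325. 143.] 122 z [-0.001  0.009  0.088] (array([ 709.9, -221.4]), array([53.6, 54.2]), 68.23)
 white px [127. 175.] 153 z [0.085 0.104 0.121] (array([570.8, 479.7]), array([36.7, 71. ]), 84.86)
 white px [263. 174.] 84 z [0.002 0.07  0.107] (array([591.2,   1.8]), array([48.1, 48.5]), 2.04)
 white px [185. 198.] 854 z [-0.003  0.006  0.027] (array([407.5, 198.8]), array([425.1, 133.6]), 43.72)
 white px [335. 205.] 1751 z [-0.     0.02   0.028] (array([ 451.4, -150.2]), array([199.1, 382.9]), 17.04)
 white px [262. 230.] 216 z [0.032 0.099 0.106] (array([369. ,  13.9]), array([ 91.8, 105. ]), 57.33)
 white px [469. 266.] 48 z [0.619 0.625 0.646] (array([ 283.2, -482.8]), array([24. , 18.5]), 85.16)
  green [179.8 185.4] 41 z [0.04  
[... 1564 characters left out ...]
 0.047] [0.4572 0.2731 0.0446] (array([457.7, 273. ]), array([25.6, 27.4]), 50.98)
  yellow [183.2 245.2] 145 z [0.014 0.04  0.058] [0.4965 0.2911 0.0386] (array([498.2, 290. ]), array([34.8, 14.3]), 27.88)
  red [228.4 163.4] 122 z [0.102 0.146 0.167] [0.6054 0.0082 0.1388] (array([602.9,   9.4]), array([31.3, 40.7]), 79.12)
  red [ 97.3 241.7] 74 z [0.14  0.149 0.151] [0.565  0.4919 0.1477] (array([567.4, 490.5]), array([31. , 18.4]), 0.93)
  black [303.5 135.9] 67 z [0.021 0.034 0.047] [ 0.6559 -0.4732  0.0346] (array([ 656. , -473.4]), array([52.6, 15.4]), 48.81)
  black [302.4 173.2] 40 z [0.026 0.038 0.049] [ 0.4812 -0.2435  0.0376] (array([ 485.1, -251.2]), array([13.4, 42.3]), 12.19)
```

View pics/crop1.png

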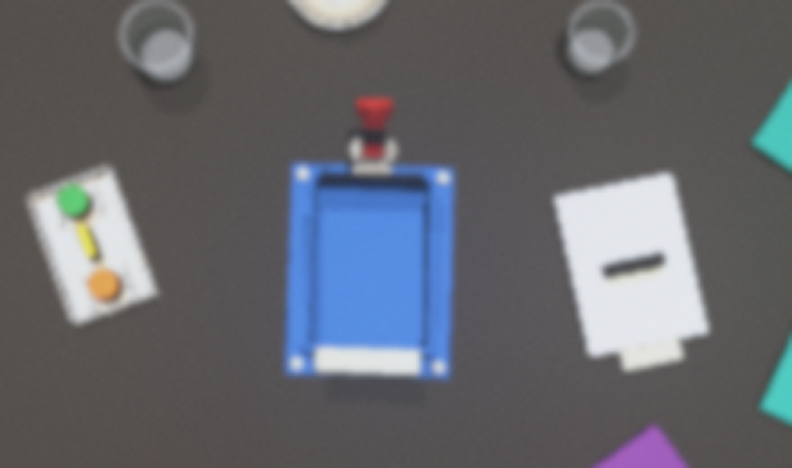

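The crop confirms the white lid at crop px (632,265), tongue towards the robot, and the tray with green and orange caps at the left. Now the exact poses.

```bash
cat > m2.py <<'E'
from h import *
from m import rect
for n in ("top","side"):
    c=vision.read_camera(n);im=c["image"]
    h=cv2.cvtColor(im,cv2.COLOR_RGB2HSV);H,S,V=[h[...,i].astype(int) for i in range(3)]
    def R(u,v,z):
        d=np.c_[u,v,np.ones(len(u))]@np.linalg.inv(c["K"]).T@c["R"];o=-c["R"].T@c["t"]
        return o+d*((z-o[2])/d[:,2])[:,None]
    v0,u0=np.indices(S.shape)
    def sel(m,z,lo,hi,lab):
        P=R(u0[m],v0[m],z);k=(P[:,0]>lo[0])&(P[:,0]<hi[0])&(P[:,1]>lo[1])&(P[:,1]<hi[1]);P=P[k]
        if len(P)>5: print(n,lab,len(P),"mean",(P.mean(0)*1000).round(1)[:2],"rect",rect(P))
    white=(S<50)&(V>120)
    L=((.35,-.27),(.62,-.06))
    sel(white,.02,*L,"lid+tongue"); 
    # panel only: open in metric grid
    g=np.zeros((300,300),np.uint8);x,y=np.meshgrid(.35+np.arange(300)/1e3,-.3+np.arange(300)/1e3,indexing="ij")
    q=np.stack([x,y,0*x+.02],-1)@c["R"].T+c["t"];q=q@c["K"].T;mp=(q[...,:2]/q[...,2:]).astype(np.float32)
    g=cv2.remap(white.astype(np.uint8)*255,mp[...,0],mp[...,1],cv2.INTER_LINEAR)>127
    g=cv2.morphologyEx(g.astype(np.uint8),cv2.MORPH_CLOSE,np.ones((25,25)))
    o=cv2.morphologyEx(g,cv2.MORPH_OPEN,cv2.getStructuringElement(cv2.MORPH_ELLIPSE,(81,81)))
    ii=np.argwhere(o)/1e3+[.35,-.3]; print(n,"panel",rect(ii),"mean",(ii.mean(0)*1000).round(1))
    t=cv2.morphologyEx(g&(1-o),cv2.MORPH_OPEN,np.ones((9,9)));ii=np.argwhere(t)/1e3+[.35,-.3];print(" tongue",(ii.mean(0)*1000).round(1) if len(ii) else 0)
    sel(V<60,.050,(.43,-.22),(.51,-.14),"lidgrip")
    T=((.4,.2),(.6,.38))
    sel(white|((S>120)&(V>90)),.022,*T,"tray")
    sel((H>45)&(H<80)&(S>100),.042,*T,"green");sel((H>8)&(H<17)&(S>150)&(V>120),.042,*T,"orange");sel((H>20)&(H<34)&(S>120)&(V>100),.056,*T,"yellow")
    B=((.35,-.12),(.65,.13));sel((H>100)&(H<125)&(S>120)&(V>60),.006,*B,"foot")
    sel(((H<6)|(H>174))&(S>150),.165,(.5,-.1),(.75,.1),"red"); sel(white,.099,(.36,-.06),(.41,.07),"keeper")
E
python3 m2.py
```

```text
top lid+tongue 989 mean [ 490.8 -232.1] rect (array([ 482.1, -166.9]), array([197.8, 202.8]), 0.26)
top panel (array([ 488.5, -243.5]), array([113., 201.]), 90.0) mean [ 490.5 -251.2]
 tongue [466.6 -34.1]
top tray 939 mean [498.9 285.7] rect (array([499.5, 286.5]), array([146.4,  96.8]), 22.3)
top green 42 mean [541.4 303.3] rect (array([540.9, 302.9]), array([25.6, 21.7]), 2.66)
top yellow 14 mean [498.  283.8] rect (array([499. , 284.2]), array([27.5,  5.6]), 20.74)
top foot 2181 mean [488.7   3.3] rect (array([483.2,   3.6]), array([166.7, 214.1]), 89.78)
top red 30 mean [617.5   3.1] rect (array([604.6,  -0.9]), array([45.7, 23. ]), 15.16)
top keeper 216 mean [383.    4.4] rect (array([382.6,   4.6]), array([ 24.1, 100.2]), 1.34)
side lid+tongue 647 mean [ 481.1 -209.9] rect (array([ 474.2, -164.9]), array([208.9, 215.2]), 89.35)
side panel (array([ 487., -241.]), array([118., 200.]), 90.0) mean [ 489.4 -249.1]
 tongue [444.6 -91.2]
side lidgrip 59 mean [ 459.5 -165.1] rect (array([ 456.9, -172.8]), array([83.3, 61.4]), 73.68)
side tray 885 mean [494.2 291.9] rect (array([494.7, 294.4]), array([152.3, 103.1]), 22.07)
side green 91 mean [538.8 308.2] rect (array([540.1, 308.7]), array([28.8, 43.1]), 53.55)
side orange 66 mean [459.3 271.4] rect (array([459.5, 271.6]), array([26.5, 27.6]), 44.62)
side yellow 149 mean [480.6 301.8] rect (array([479.5, 300.8]), array([29.3, 69.9]), 59.63)
side foot 2344 mean [505.1  -0.9] rect (array([507.3, -13.7]), array([212.8, 272.9]), 89.62)
side red 127 mean [577.2  34. ] rect (array([571.3,  40. ]), array([ 27.4, 141.3]), 54.81)
side keeper 167 mean [384.4   8.3] rect (array([384.2,   7.6]), array([ 24.2, 103.3]), 0.56)
```

```bash
sed -i 's/L=((.35,-.27),(.62,-.06))/L=((.35,-.36),(.62,-.13))/; s/-\.3+np.arange/-.38+np.arange/; s/\[.35,-.3\]/[.35,-.38]/g; s/(.43,-.22),(.51,-.14)/(.44,-.30),(.53,-.19)/' m2.py
sed -i 's/sel(white,.099/sel((H>100)\&(H<125)\&(S>120)\&(V>60)\&(cloud(c)[...,2]>.072),.08,(.35,-.1),(.6,.1),"rim");sel(white,.099/' m2.py
python3 m2.py | egrep "lid|panel|tong|rim"
```

```text
top lid+tongue 1749 mean [ 487.3 -261.4] rect (array([ 483.6, -262.5]), array([194.2, 130. ]), 12.98)
top panel (array([ 483.9, -262.4]), array([193.3, 129.9]), 12.8) mean [ 487.6 -261.2]
 tongue [ 567.1 -226.3]
top rim 210 mean [487.6   6.5] rect (array([480.7,   4.3]), array([180.8, 133.5]), 3.4)
side lid+tongue 890 mean [ 477.9 -255.2] rect (array([ 459.7, -264. ]), array([236.4, 131.1]), 14.09)
side panel (array([ 480.4, -256.7]), array([193.8, 128. ]), 13.24) mean [ 483.2 -257.1]
 tongue [ 428.8 -220. ]
side lidgrip 69 mean [ 475.9 -238.5] rect (array([ 476.4, -239.8]), array([21.6, 92.5]), 14.85)
side rim 269 mean [484.8  18.4] rect (array([466.4,  16.2]), array([147.3, 204.4]), 89.16)
```

Call:
play_rows:
  moves:
    - [[0, 0, 0.1, 0, 0, 0, 40], [0, 0, 0, 0.1, -0.14, 0, 40], [0, 0, 0, 0.185, -0.259, 0, 40], [0, 0, 0, 0.185, -0.259, 0, 40], [0, 0, 0, 0.185, -0.259, 0, 40]]
  newtons: 40

```text
time: 0.82
tool_pos: [0.3106, -0.5016, 0.2311]
tcp_rot: [-3.084, -0.599, -0.0]
wrist_force: [0.8, 0.4, 0.4]
width: 0.468
grip_force: 0.0
```

Call:
play_rows:
  moves:
    - [[0, 0, 0, 0.185, -0.259, 0, 40], [0, 0, 0, 0.185, -0.259, 0, 40], [0, 0, 0, 0.185, -0.259, 0, 40], [0, 0, 0, 0.185, -0.259, 0, 40], [0, 0, 0, 0.185, -0.259, 0, 40]]

```text
time: 1.23
tool_pos: [0.3478, -0.3464, 0.2315]
tcp_rot: [3.083, 0.6, 0.001]
wrist_force: [0.4, -0.9, -0.3]
width: 0.47
grip_force: 0.0
```

Call:
play_rows:
  moves:
    - [[0, 0, 0, 0.185, -0.259, 0, 40], [0, 0, 0, 0.185, -0.259, 0, 40], [0, 0, 0, 0.185, -0.259, 0, 40], [0, 0, 0, 0.185, -0.259, 0, 40], [0, 0, 0, 0.185, -0.259, 0, 40]]

```text
time: 1.65
tool_pos: [0.385, -0.1917, 0.2316]
tcp_rot: [3.083, 0.6, 0.001]
wrist_force: [-0.9, 0.7, 0.1]
width: 0.472
grip_force: 0.0
```

Call:
play_rows:
  moves:
    - [[0, 0, 0, 0.185, -0.259, 0, 40], [0, 0, 0, 0.185, -0.259, 0, 40], [0, 0, 0, 0.185, -0.259, 0, 40], [0, 0, 0, 0.185, -0.259, 0, 40], [0, 0, 0, 0.185, -0.259, 0, 40]]

```text
time: 2.07
tool_pos: [0.4221, -0.0368, 0.2317]
tcp_rot: [3.083, 0.601, 0.002]
wrist_force: [0.1, 0.0, -0.2]
width: 0.47
grip_force: 0.0
```

Call:
play_rows:
  moves:
    - [[0, 0, 0, 0.185, -0.259, 0, 40], [0, 0, 0, 0.185, -0.259, 0, 40], [0, 0, 0, 0.185, -0.259, 0, 40], [0, 0, 0, 0.185, -0.259, 0, 40], [0, 0, 0, 0.185, -0.259, 0.1, 40]]

```text
time: 2.48
tool_pos: [0.4607, 0.1184, 0.2236]
tcp_rot: [3.083, 0.601, 0.008]
wrist_force: [1.2, -0.1, 0.5]
width: 0.467
grip_force: 0.0
```

Call:
play_rows:
  moves:
    - [[0, 0, 0, 0.185, -0.259, 0.1, 40], [0, 0, 0, 0.185, -0.259, 0.2, 40], [0, 0, 0, 0.185, -0.259, 0.2, 40], [0, 0, 0, 0.1, -0.14, 0.2, 40], [0, 0, 0, 0, 0, 0, 40]]

```text
time: 2.9
tool_pos: [0.4833, 0.2281, 0.1471]
tcp_rot: [3.083, 0.605, -0.009]
wrist_force: [-0.5, -0.9, -1.1]
width: 0.469
grip_force: 0.0
```

```bash
cat > d.py <<'E'
# usage: d.py x y z yaw_deg(tool x axis) [pitch about world-y style handled separately] -> remaining shift (tool axes, full-scale units) and turn
import sys
from h import *
def go(x,y,z,yaw):
    s=bot.read_state();R=Ro.from_rotvec(s["tcp_rot"]);a=np.radians(yaw)
    T=Ro.from_matrix(np.array([[np.cos(a),np.sin(a),0],[np.sin(a),-np.cos(a),0],[0,0,-1]]))
    d=np.array([x,y,z])-s["tool_pos"];X=R.as_matrix()[:,0]
    print("t",round(s["time"],2),"pos",s["tool_pos"].round(4),"yaw",np.degrees(np.arctan2(X[1],X[0])).round(2),"tilt",np.degrees(np.arccos(-R.as_matrix()[2,2])).round(2),"F",s["wrist_force"].round(1),"w",round(s["width"]*85.4,1),"grip",round(s["grip_force"],1))
    print("turn",((R.inv()*T).as_rotvec()/.5).round(3),"shift now-axes",(R.inv().apply(d)/.1).round(3),"target-axes",(T.inv().apply(d)/.1).round(3))
go(*map(float,sys.argv[1:5]))
E
python3 d.py .4995 .2865 .028 22
python3 - <<'E'
from h import *
c=vision.read_camera("side");save("s1.png",c["image"],(110,150,330,290),3.4)
E
```

```text
t 2.9 pos [0.4833 0.2281 0.1471] yaw 22.22 tilt 0.34 F [-0.5 -0.9 -1.1] w 40.1 grip 0.0
turn [-0.002  0.012  0.008] shift now-axes [ 0.378 -0.478  1.189] target-axes [ 0.369 -0.481  1.191]
```

View pics/s1.png

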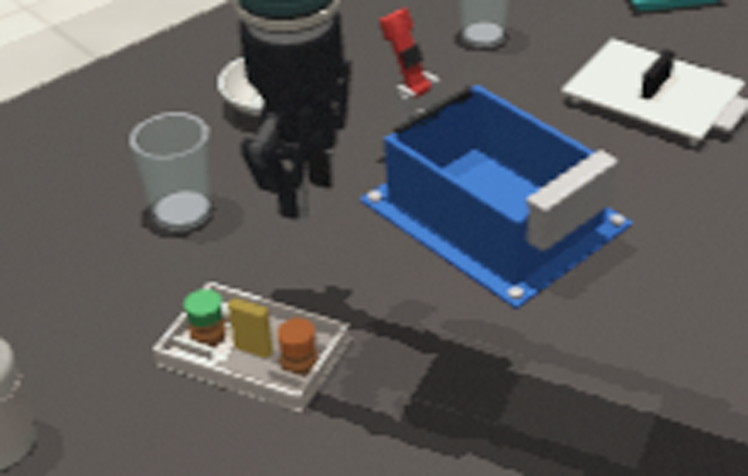

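The side view shows the tray with its jars upright at (255,340), and the gripper above and short of it. I'll go over it and descend.

Call:
play_rows:
  moves:
    - [[0, 0, 0, 0.17, -0.22, 0, 40], [0, 0.01, 0, 0.15, -0.19, 0.1, 40], [0, 0, 0, 0.05, -0.07, 0.2, 40], [0, 0, 0, 0, 0, 0.2, 40], [0, 0, 0, 0, 0, 0, 40]]

```text
time: 3.37
tool_pos: [0.4999, 0.2828, 0.0987]
tcp_rot: [3.083, 0.601, -0.0]
wrist_force: [-0.9, -0.4, -0.5]
width: 0.465
grip_force: 0.0
```

```bash
python3 d.py .4995 .2865 .028 22
```

```text
t 3.37 pos [0.4999 0.2828 0.0987] yaw 22.05 tilt 0.06 F [-0.9 -0.4 -0.5] w 39.7 grip 0.0
turn [0.002 0.001 0.002] shift now-axes [ 0.011 -0.036  0.707] target-axes [ 0.01  -0.036  0.707]
```

Call:
play_rows:
  moves:
    - [[0, 0, 0, 0.01, -0.02, 0.2, 40], [0, 0, 0, 0, 0, 0.2, 40], [0, 0, 0, 0, 0, 0.2, 40], [0, 0, 0, 0, 0, 0.1, 40], [0, 0, 0, 0, 0, 0, 40]]

```text
time: 3.78
tool_pos: [0.5011, 0.2851, 0.0302]
tcp_rot: [3.084, 0.599, 0.002]
wrist_force: [-0.6, 0.1, 0.1]
width: 0.468
grip_force: 0.0
```

Call:
play_rows:
  moves:
    - [[0, 0, 0, 0, 0, 0, 25], [0, 0, 0, 0, 0, 0, 18], [0, 0, 0, 0, 0, 0, 14], [0, 0, 0, 0, 0, 0, 8], [0, 0, 0, 0, 0, 0, 5]]
  newtons: 50

```text
time: 4.2
tool_pos: [0.5038, 0.2876, 0.0334]
tcp_rot: [-3.082, -0.6, -0.013]
wrist_force: [-0.7, -0.3, 6.9]
width: 0.128
grip_force: 50.4
```

Call:
play_rows:
  moves:
    - [[0, 0, 0, 0, 0, 0, 5], [0, 0, 0, 0, 0, 0, 5], [0, 0, 0, 0, 0, -0.02, 5], [0, 0, 0, 0, 0, -0.05, 5], [0, 0, 0, 0, 0, -0.08, 5]]

```text
time: 4.62
tool_pos: [0.5008, 0.286, 0.0453]
tcp_rot: [3.083, 0.601, 0.003]
wrist_force: [0.3, 0.4, -3.6]
width: 0.132
grip_force: 49.0
```

```bash
python3 d.py .4995 .2865 .148 22
```

```text
t 4.62 pos [0.5008 0.286  0.0453] yaw 22.06 tilt 0.09 F [ 0.3  0.4 -3.6] w 11.3 grip 49.0
turn [ 0.001 -0.003  0.002] shift now-axes [-0.008 -0.009 -1.027] target-axes [-0.01  -0.01  -1.027]
```

Call:
play_rows:
  moves:
    - [[0, 0, 0, 0, 0, -0.1, 5], [0, 0, 0.03, 0, 0, -0.12, 5], [0, 0, 0.07, 0, 0, -0.12, 5], [0, 0, 0.09, 0, 0, -0.12, 5], [0, 0, 0.09, 0, 0, -0.12, 5]]

```text
time: 5.03
tool_pos: [0.5023, 0.2868, 0.1061]
tcp_rot: [-3.117, -0.379, -0.009]
wrist_force: [-0.4, 0.1, -4.1]
width: 0.129
grip_force: 49.0
```

Call:
play_rows:
  moves:
    - [[0, 0, 0.09, 0, 0, -0.12, 5], [0, 0, 0.09, 0, 0, -0.12, 5], [0, 0, 0.09, 0, 0, -0.12, 5], [0, 0, 0.09, 0, 0, -0.1, 5], [0, 0, 0.09, 0, 0, -0.06, 5]]

```text
time: 5.45
tool_pos: [0.5027, 0.287, 0.1592]
tcp_rot: [-3.138, -0.026, -0.012]
wrist_force: [-0.1, 0.2, -2.3]
width: 0.127
grip_force: 49.0
```

Call:
play_rows:
  moves:
    - [[0, 0, 0.05, 0, 0, 0, 5], [0, 0, 0, 0, 0.04, 0, 5], [0, 0, 0, 0, 0.08, 0, 5], [0, 0, 0, 0, 0.12, 0, 5], [0, 0, 0, 0, 0.16, 0, 5]]

```text
time: 5.87
tool_pos: [0.5012, 0.2457, 0.1561]
tcp_rot: [-3.14, 0.006, -0.006]
wrist_force: [0.9, -0.0, -2.3]
width: 0.13
grip_force: 49.0
```

```bash
python3 d.py .4825 .0045 .148 -0.3
```

```text
t 5.87 pos [0.5012 0.2457 0.1561] yaw -0.22 tilt 0.25 F [ 0.9 -0.  -2.3] w 11.1 grip 49.0
turn [-0.003 -0.008  0.003] shift now-axes [-0.178  2.413  0.076] target-axes [-0.174  2.413  0.081]
```

Call:
play_rows:
  moves:
    - [[0, 0, 0, 0, 0.2, 0, 5], [0, 0, 0, -0.02, 0.22, 0, 5], [0, 0, 0, -0.03, 0.22, 0, 5], [0, 0, 0, -0.03, 0.22, 0, 5], [0, 0, 0, -0.03, 0.22, 0, 5]]

```text
time: 6.28
tool_pos: [0.489, 0.1364, 0.1556]
tcp_rot: [-3.14, 0.008, -0.006]
wrist_force: [0.1, 0.0, -3.0]
width: 0.132
grip_force: 49.0
```

Call:
play_rows:
  moves:
    - [[0, 0, 0, -0.03, 0.22, 0, 5], [0, 0, 0, -0.03, 0.22, 0, 5], [0, 0, 0, 0, 0.22, 0, 5], [0, 0, 0, 0, 0.2, 0, 5], [0, 0, 0, 0, 0.16, 0, 5]]

```text
time: 6.7
tool_pos: [0.4824, 0.0342, 0.1555]
tcp_rot: [-3.141, 0.009, -0.006]
wrist_force: [-0.4, 0.1, -3.4]
width: 0.126
grip_force: 49.0
```

Call:
play_rows:
  moves:
    - [[0, 0, 0, 0, 0.12, 0, 5], [0, 0, 0, 0, 0.08, 0, 5], [0, 0, 0, 0, 0.04, 0, 5], [0, 0, 0, 0, 0, 0, 5]]

```text
time: 7.03
tool_pos: [0.4832, 0.0119, 0.1556]
tcp_rot: [-3.14, 0.01, -0.007]
wrist_force: [0.2, 0.2, -3.5]
width: 0.132
grip_force: 49.0
```

```bash
python3 d.py .4825 .0045 .040 -0.3
python3 - <<'E'
from h import *
c=vision.read_camera("side");save("s2.png",c["image"],(180,120,320,260),4)
E
```

```text
t 7.03 pos [0.4832 0.0119 0.1556] yaw -0.36 tilt 0.27 F [ 0.2  0.2 -3.5] w 11.2 grip 49.0
turn [-0.004 -0.009 -0.002] shift now-axes [-0.011  0.077  1.156] target-axes [-0.006  0.074  1.156]
```

View pics/s2.png

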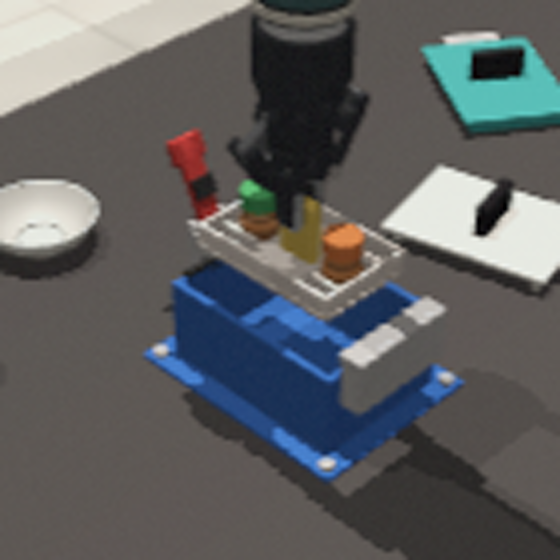

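The tray hangs level over the chamber with both jars upright. I'll lower it.

Call:
play_rows:
  moves:
    - [[0, 0, 0, 0, 0.05, 0, 5], [0, -0.01, 0, 0, 0.02, 0.05, 5], [0, 0, 0, 0, 0, 0.12, 5], [0, 0, 0, 0, 0, 0.16, 5], [0, 0, 0, 0, 0, 0.16, 5]]

```text
time: 7.5
tool_pos: [0.4834, 0.0061, 0.1056]
tcp_rot: [-3.14, 0.007, -0.0]
wrist_force: [-0.5, -0.3, -3.2]
width: 0.131
grip_force: 49.0
```

Call:
play_rows:
  moves:
    - [[0, 0, 0, 0, 0, 0.16, 5], [0, 0, 0, 0, 0, 0.16, 5], [0, 0, 0, 0, 0, 0.12, 5], [0, 0, 0, 0, 0, 0.08, 5], [0, 0, 0, 0, 0, 0.05, 5]]

```text
time: 7.92
tool_pos: [0.4819, 0.0062, 0.0476]
tcp_rot: [-3.139, 0.007, 0.005]
wrist_force: [-0.4, -0.2, -3.4]
width: 0.129
grip_force: 49.0
```

Call:
play_rows:
  moves:
    - [[0, 0, 0, 0, 0, 0.03, 5], [0, 0, 0, 0, 0, 0.02, 5], [0, 0, 0, 0, 0, 0.02, 5], [0, 0, 0, 0, 0, 0.0, 5]]

```text
time: 8.25
tool_pos: [0.4837, 0.0059, 0.043]
tcp_rot: [-3.14, 0.008, -0.001]
wrist_force: [-0.5, -1.2, -3.2]
width: 0.129
grip_force: 49.0
```

```bash
python3 d.py .4825 .0045 .036 -0.3
```

```text
t 8.25 pos [0.4837 0.0059 0.043 ] yaw -0.29 tilt 0.11 F [-0.5 -1.2 -3.2] w 11.0 grip 49.0
turn [-0.004 -0.001  0.   ] shift now-axes [-0.012  0.014  0.069] target-axes [-0.012  0.014  0.07 ]
```

Call:
play_rows:
  moves:
    - [[0, 0, 0, 0, 0, 0.02, 5], [0, 0, 0, 0, 0, 0.02, 5], [0, 0, 0, 0, 0, 0.02, 5], [0, 0, 0, 0, 0, 0, 5]]

```text
time: 8.58
tool_pos: [0.4839, 0.0058, 0.0394]
tcp_rot: [-3.14, 0.008, 0.0]
wrist_force: [-9.6, 0.9, 16.6]
width: 0.128
grip_force: 51.9
```

Call:
play_rows:
  moves:
    - [[0, 0, 0, 0, 0, 0.01, 5], [0, 0, 0, 0, 0, 0, 5]]

```text
time: 8.75
tool_pos: [0.4839, 0.0059, 0.0394]
tcp_rot: [-3.14, 0.008, 0.0]
wrist_force: [-12.1, 0.6, 25.4]
width: 0.128
grip_force: 53.0
```

Call:
play_rows:
  moves:
    - [[0, 0, 0, 0, 0, -0.02, 5], [0, 0, 0, 0, 0, 0, 12], [0, 0, 0, 0, 0, 0, 20], [0, 0, 0, 0, 0, 0, 28], [0, 0, 0, 0, 0, 0, 32]]

```text
time: 9.17
tool_pos: [0.4834, 0.0058, 0.0376]
tcp_rot: [-3.14, 0.008, 0.0]
wrist_force: [0.2, -0.0, 0.4]
width: 0.372
grip_force: 0.0
```

Call:
play_rows:
  moves:
    - [[0, 0, 0, 0, 0, -0.05, 32], [0, 0, 0, 0, 0, -0.15, 32], [0, 0, 0, 0, 0, -0.3, 32], [0, 0, 0, 0, 0, -0.3, 32], [0, 0, 0, 0, 0, -0.3, 32]]

```text
time: 9.58
tool_pos: [0.4827, 0.0057, 0.1485]
tcp_rot: [-3.14, 0.008, 0.003]
wrist_force: [1.6, 0.3, 0.6]
width: 0.372
grip_force: 0.0
```

Call:
play_rows:
  moves:
    - [[0, 0, 0, 0, 0, -0.3, 32], [0, 0, 0, 0, 0.1, -0.1, 32], [0, 0, 0, 0, 0.3, 0, 32], [0, 0, 0, 0, 0.35, 0, 32], [0, 0, 0, 0, 0.35, 0, 32]]

```text
time: 10.0
tool_pos: [0.4827, -0.1055, 0.1876]
tcp_rot: [-3.14, 0.005, -0.0]
wrist_force: [1.0, -0.4, -0.9]
width: 0.379
grip_force: 0.0
```

```bash
python3 d.py .489 -.2585 .190 103
python3 - <<'E'
from h import *
c=vision.read_camera("top");save("t2.png",c["image"],(230,140,390,260),4.5)
E
```

```text
t 10.0 pos [ 0.4827 -0.1055  0.1876] yaw -0.18 tilt 0.09 F [ 1.  -0.4 -0.9] w 32.4 grip 0.0
turn [-2.000e-03 -3.000e-03 -3.602e+00] shift now-axes [ 0.068  1.529 -0.026] target-axes [-1.505 -0.282 -0.024]
```

View pics/t2.png

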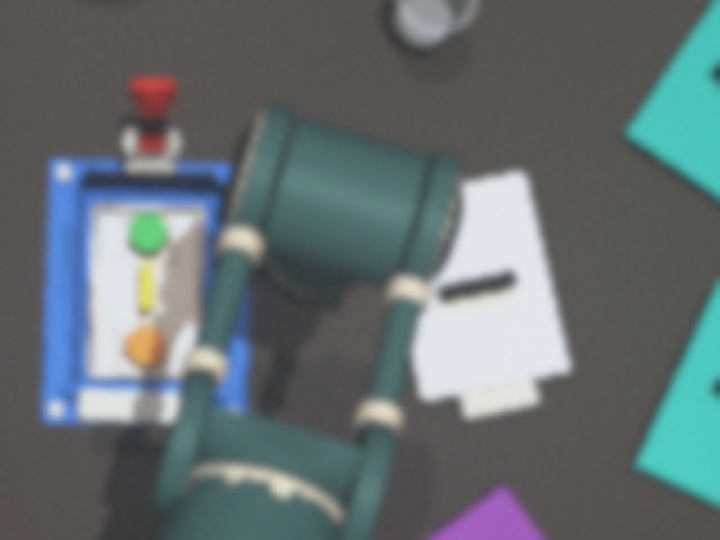

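The tray sits in the chamber, with the caps at (147,233) and (145,345). Next I'll turn for the lid, whose grip is at (478,286).

Call:
play_rows:
  moves:
    - [[0, 0, -0.2, 0, 0, 0, 45], [0, 0, -0.24, 0, 0, 0, 45], [0, 0, -0.24, 0, 0, 0, 45], [0, 0, -0.24, 0, 0, 0, 45], [0, 0, -0.24, 0, 0, 0, 45]]

```text
time: 10.47
tool_pos: [0.4822, -0.1048, 0.1866]
tcp_rot: [-3.008, -0.898, 0.002]
wrist_force: [0.5, -0.9, -0.5]
width: 0.526
grip_force: 0.0
```

Call:
play_rows:
  moves:
    - [[0, 0, -0.24, 0, 0, 0, 45], [0, 0, -0.24, 0, 0, 0, 45], [0, 0, -0.24, 0, 0, 0, 45], [0, 0, -0.24, 0, 0, 0, 45], [0, 0, -0.24, 0, 0, 0, 45]]

```text
time: 10.88
tool_pos: [0.4823, -0.1046, 0.1867]
tcp_rot: [-2.608, -1.747, 0.0]
wrist_force: [-0.2, 0.2, -0.5]
width: 0.527
grip_force: 0.0
```

Call:
play_rows:
  moves:
    - [[0, 0, -0.24, 0, 0, 0, 45], [0, 0, -0.24, 0, 0, 0, 45], [0, 0, -0.24, 0, 0, 0, 45], [0, 0, -0.24, 0, 0, 0, 45], [0, 0, -0.04, 0, 0, 0, 45]]

```text
time: 11.3
tool_pos: [0.4823, -0.1045, 0.1867]
tcp_rot: [-2.097, -2.335, -0.001]
wrist_force: [-0.0, -0.6, 0.7]
width: 0.528
grip_force: 0.0
```

Call:
play_rows:
  moves:
    - [[0, 0, 0, -0.3, -0.05, 0, 45], [0, 0, 0, -0.35, -0.06, 0, 45], [0, 0, 0, -0.35, -0.06, 0.1, 45], [0, 0, 0, -0.3, -0.06, 0.2, 45], [0, 0, 0, -0.1, -0.02, 0.2, 45]]

```text
time: 11.72
tool_pos: [0.4729, -0.2505, 0.1376]
tcp_rot: [2.107, 2.327, 0.001]
wrist_force: [0.5, 0.1, 0.0]
width: 0.524
grip_force: 0.0
```

Call:
play_rows:
  moves:
    - [[0, 0, 0, 0, 0, 0.2, 45], [0, 0, 0, 0, 0, 0.2, 45], [0, 0, 0, 0, 0, 0, 45]]

```text
time: 11.97
tool_pos: [0.4687, -0.2447, 0.0923]
tcp_rot: [-2.1, -2.322, 0.001]
wrist_force: [-1.0, -0.6, -0.6]
width: 0.529
grip_force: 0.0
```

```bash
python3 d.py .489 -.2585 .026 103
```

```text
t 11.97 pos [ 0.4687 -0.2447  0.0923] yaw 95.75 tilt 0.6 F [-1.  -0.6 -0.6] w 45.2 grip 0.0
turn [-0.014 -0.015 -0.253] shift now-axes [-0.162  0.193  0.661] target-axes [-0.18   0.167  0.663]
```

Call:
play_rows:
  moves:
    - [[0, 0, -0.2, 0, 0, 0, 45], [-0.01, -0.01, -0.05, 0, 0, 0, 45], [0, 0, 0, -0.1, 0.09, 0, 45], [0, 0, 0, -0.08, 0.08, 0, 45], [0, 0, 0, 0, 0, 0, 45]]

```text
time: 12.38
tool_pos: [0.4958, -0.2613, 0.0991]
tcp_rot: [1.949, 2.451, 0.004]
wrist_force: [0.1, -0.2, -0.1]
width: 0.525
grip_force: 0.0
```

```bash
python3 d.py .489 -.2585 .026 103
```

```text
t 12.38 pos [ 0.4958 -0.2613  0.0991] yaw 103.03 tilt 0.6 F [ 0.1 -0.2 -0.1] w 44.8 grip 0.0
turn [0.017 0.013 0.001] shift now-axes [ 0.047 -0.066  0.73 ] target-axes [ 0.042 -0.06   0.731]
```

Call:
play_rows:
  moves:
    - [[0.017, 0.013, 0, 0, 0, 0, 45], [0, 0, 0, 0.04, -0.06, 0.1, 45], [0, 0, 0, 0, 0, 0.2, 45], [0, 0, 0, 0, 0, 0, 45], [0, 0, 0, 0, 0, 0, 45]]

```text
time: 12.8
tool_pos: [0.4839, -0.2558, 0.0656]
tcp_rot: [-1.947, -2.453, 0.002]
wrist_force: [-1.1, 0.8, 0.4]
width: 0.528
grip_force: 0.0
```

```bash
python3 d.py .489 -.2585 .026 103
```

```text
t 12.8 pos [ 0.4839 -0.2558  0.0656] yaw 103.11 tilt 0.55 F [-1.1  0.8  0.4] w 45.1 grip 0.0
turn [-0.014 -0.013  0.004] shift now-axes [-0.041  0.046  0.395] target-axes [-0.038  0.043  0.396]
```

Call:
play_rows:
  moves:
    - [[0, 0, 0, 0, 0, 0, 45], [0, 0, 0, 0, 0, 0, 45]]

```text
time: 12.97
tool_pos: [0.4865, -0.2573, 0.0682]
tcp_rot: [-1.951, -2.458, 0.001]
wrist_force: [-0.6, -0.3, -0.0]
width: 0.527
grip_force: 0.0
```

```bash
python3 d.py .489 -.2585 .026 103
```

```text
t 12.97 pos [ 0.4865 -0.2573  0.0682] yaw 103.12 tilt 0.21 F [-0.6 -0.3 -0. ] w 45.0 grip 0.0
turn [-0.005 -0.005  0.004] shift now-axes [-0.018  0.022  0.422] target-axes [-0.017  0.021  0.422]
```

Call:
play_rows:
  moves:
    - [[0, 0, 0, 0, 0, 0, 45]]

```text
time: 13.05
tool_pos: [0.4868, -0.2575, 0.0684]
tcp_rot: [-1.951, -2.458, 0.001]
wrist_force: [0.5, -0.3, 0.8]
width: 0.524
grip_force: 0.0
```

```bash
python3 d.py .489 -.2585 .026 103; python3 -c "
from h import *;print(bot.read_state()['q'],bot.read_state()['joint_vel'].round(3))"
```

```text
t 13.05 pos [ 0.4868 -0.2575  0.0684] yaw 103.12 tilt 0.18 F [ 0.5 -0.3  0.8] w 44.7 grip 0.0
turn [-0.005 -0.004  0.004] shift now-axes [-0.016  0.02   0.424] target-axes [-0.015  0.019  0.424]
[-5.31748285e-01  1.91244780e-01  2.01766550e+00  1.66429008e-05
  9.35882127e-01 -7.60762254e-01] [-0.001  0.    -0.    -0.    -0.001 -0.   ]
```

Call:
play_rows:
  moves:
    - [[-0.005, -0.004, 0, -0.015, 0.02, 0.1, 45], [0, 0, 0, 0, 0, 0.15, 45], [0, 0, 0, 0, 0, 0.12, 45], [0, 0, 0, 0, 0, 0.05, 45], [0, 0, 0, 0, 0, 0, 45]]

```text
time: 13.47
tool_pos: [0.4868, -0.2572, 0.0232]
tcp_rot: [-1.95, -2.456, 0.001]
wrist_force: [-0.1, -0.4, -0.4]
width: 0.527
grip_force: 0.0
```

Call:
play_rows:
  moves:
    - [[0, 0, 0, 0, 0, 0, 45], [0, 0, 0, 0, 0, 0, 32], [0, 0, 0, 0, 0, 0, 22], [0, 0, 0, 0, 0, 0, 17], [0, 0, 0, 0, 0, 0, 12]]
  newtons: 80

```text
time: 13.88
tool_pos: [0.4894, -0.2585, 0.0264]
tcp_rot: [1.953, 2.46, 0.001]
wrist_force: [0.5, 0.6, 2.4]
width: 0.153
grip_force: 51.0
```

Call:
play_rows:
  moves:
    - [[0, 0, 0, 0, 0, 0, 8], [0, 0, 0, 0, 0, 0, 8], [0, 0, 0, 0, 0, 0, 8]]

```text
time: 14.13
tool_pos: [0.4894, -0.2585, 0.0264]
tcp_rot: [1.953, 2.46, 0.001]
wrist_force: [0.6, 1.4, 5.4]
width: 0.152
grip_force: 78.8
```

```bash
python3 d.py .489 -.2585 .15 103
```

```text
t 14.13 pos [ 0.4894 -0.2585  0.0264] yaw 103.12 tilt 0.04 F [0.6 1.4 5.4] w 13.0 grip 78.8
turn [ 0.001 -0.     0.004] shift now-axes [ 1.000e-03 -3.000e-03 -1.236e+00] target-axes [ 1.000e-03 -4.000e-03 -1.236e+00]
```

The lid is gripped at 13.0 mm opening, with the tool's position agreeing with the measured pose. I'll lift, align the yaw and carry it.

Call:
play_rows:
  moves:
    - [[0, 0, 0, 0, 0, -0.08, 8], [0, 0, 0, 0, 0, -0.2, 8], [0, 0, 0, 0, 0, -0.25, 8], [0, 0, 0, 0, 0, -0.25, 8], [0, 0, 0, 0, 0, -0.25, 8]]
  newtons: 90

```text
time: 14.55
tool_pos: [0.4868, -0.2574, 0.1281]
tcp_rot: [-1.95, -2.456, 0.001]
wrist_force: [0.0, -0.3, -2.8]
width: 0.144
grip_force: 87.9
```

Call:
play_rows:
  moves:
    - [[0, 0, 0.05, 0, 0, -0.25, 8], [0, 0, 0.1, 0, 0, -0.25, 8], [0, 0, 0.1, 0, 0, -0.15, 8], [0, 0, 0.1, 0, 0, -0.05, 8], [0, 0, 0.1, 0, 0, 0, 8]]

```text
time: 14.97
tool_pos: [0.4888, -0.2586, 0.2002]
tcp_rot: [2.219, 2.223, 0.0]
wrist_force: [0.6, -0.1, -3.6]
width: 0.144
grip_force: 88.1
```

Call:
play_rows:
  moves:
    - [[0, 0, 0.018, 0.05, 0, 0, 8], [0, 0, 0, 0.15, 0, 0, 8], [0, 0, 0, 0.25, 0, 0, 8], [0, 0, 0, 0.3, 0, 0, 8], [0, 0, 0, 0.3, 0, 0, 8]]

```text
time: 15.38
tool_pos: [0.4876, -0.1511, 0.1971]
tcp_rot: [-2.224, -2.213, 0.002]
wrist_force: [-0.5, 1.5, -3.3]
width: 0.146
grip_force: 88.0
```

Call:
play_rows:
  moves:
    - [[-0.05, 0, 0, 0.3, 0, 0, 8], [-0.1, 0, 0, 0.3, 0, 0, 8], [-0.1, 0, 0, 0.3, 0, 0, 8], [-0.1, 0, 0, 0.3, 0, 0, 8], [-0.1, 0, 0, 0.2, 0, 0, 8]]

```text
time: 15.8
tool_pos: [0.4877, -0.0099, 0.1971]
tcp_rot: [2.108, 2.102, 0.238]
wrist_force: [0.6, 0.4, -3.4]
width: 0.149
grip_force: 88.1
```

Call:
play_rows:
  moves:
    - [[-0.074, 0, 0, 0.12, 0, 0, 8], [0, 0, 0, 0.05, 0, 0, 8], [0, 0, 0, 0, 0, 0, 8], [0, 0, 0, 0, 0, 0, 8], [0, 0, 0, 0, 0, 0, 8]]

```text
time: 16.22
tool_pos: [0.4901, 0.0033, 0.1986]
tcp_rot: [2.088, 2.078, 0.272]
wrist_force: [0.2, 0.1, -2.7]
width: 0.143
grip_force: 88.1
```

```bash
cat > e.py <<'E'
# e.py tonguex oz_clear tilt : TCP target for lid in case frame (tongue-end bottom at height h mm)
import sys
from h import *
CX,CY,YAW=482.,4.0,-0.3
def lid(tx,h,deg,dy=1.2):
    f=np.radians(deg);c,s=np.cos(f),np.sin(f)
    ox=tx+100*c+16.5*s; oz=h+100*s-14*c          # tongue end mid x = tx, its lower corner at height h
    p=np.array([ox-26.4*s,dy,oz+26.4*c]);a=np.radians(YAW)
    P=np.array([CX+p[0]*np.cos(a)-p[1]*np.sin(a),CY+p[0]*np.sin(a)+p[1]*np.cos(a),p[2]])/1000
    T=Ro.from_euler("z",YAW,degrees=True)*Ro.from_euler("y",-deg,degrees=True)*Ro.from_matrix([[0,1,0],[1,0,0],[0,0,-1.]])
    st=bot.read_state();R=Ro.from_rotvec(st["tcp_rot"]);d=P-st["tool_pos"]
    print("t",round(st["time"],2),"pos",st["tool_pos"].round(4),"F",st["wrist_force"].round(1),"grip",round(st["grip_force"],1),"w",round(st["width"]*85.4,1))
    print(" target",P.round(4),"turn",((R.inv()*T).as_rotvec()/.5).round(3),"world d mm",(d*1000).round(1),"shift target-axes",(T.inv().apply(d)/.1).round(3))
if __name__=="__main__": lid(*map(float,sys.argv[1:]))
E
python3 e.py -80 110 15
python3 - <<'E'
from h import *
c=vision.read_camera("side");save("s3.png",c["image"],(190,110,340,250),4)
E
```

```text
t 16.22 pos [0.4901 0.0033 0.1986] F [ 0.2  0.1 -2.7] grip 88.1 w 12.2
 target [0.496  0.0051 0.1479] turn [-0.004 -0.002  0.   ] world d mm [  5.9   1.8 -50.8] shift target-axes [ 0.018 -0.074  0.506]
```

View pics/s3.png

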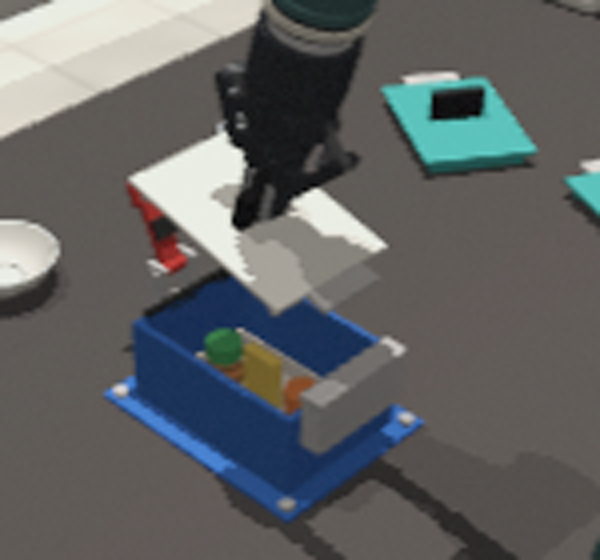

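Run:
```python
from h import *
c=vision.read_camera("side");W=cloud(c);h=cv2.cvtColor(c["image"],cv2.COLOR_RGB2HSV)
f=lambda u,v,z:(ray(c,190+u/4,110+v/4,z)*1000).round(1)
print("panel low corners",f(275,312,.167),f(385,243,.167),"tongue end",f(322,311,.158),f(378,278,.158))
print("keeper top corners",f(302,390,.099),f(318,405,.091),f(391,339,.099),f(405,350,.099))
m=(h[...,1]<60)&(h[...,2]>70)&(W[...,2]>.14)&(W[...,2]<.23)&(abs(W[...,1])<.1)&(W[...,0]>.38)&(W[...,0]<.6)
P=W[m]
# plane fit, tilt, and y extent per x slab
A=np.c_[P[:,:2],np.ones(len(P))];q=np.linalg.lstsq(A,P[:,2],rcond=None)[0]
k=abs(A@q-P[:,2])<.004;P=P[k];A=A[k];q=np.linalg.lstsq(A,P[:,2],rcond=None)[0];print("tilt x,y deg",np.degrees(np.arctan(q[:2])).round(1),len(P))
for x in np.arange(.39,.58,.015):
    s=P[abs(P[:,0]-x)<.0075]
    if len(s)>5: print(x.round(3),np.percentile(s[:,1],[1,99]).round(4),s[:,2].mean().round(3),len(s))
K=W[(h[...,1]<60)&(h[...,2]>70)&(W[...,2]>.094)&(W[...,2]<.104)&(abs(W[...,0]-.385)<.03)&(abs(W[...,1])<.08)]
print("keeper y",np.percentile(K[:,1],[2,98]).round(4),"x",np.percentile(K[:,0],[2,98]).round(4),len(K))
```

```text
panel low corners [415.4  63.3 167. ] [416.4 -61.9 167. ] tongue end [399.8  29.  158. ] [397.7 -32.3 158. ]
keeper top corners [395.3  53.1  99. ] [381.2  50.3  91. ] [388.1 -42.2  99. ] [371.3 -39.2  99. ]
tilt x,y deg [15.  -0.1] 1244
0.39 [-0.025  0.03 ] 0.165 18
0.405 [-0.0429  0.0316] 0.167 78
0.42 [-0.0562  0.0628] 0.172 151
0.435 [-0.0574  0.0618] 0.176 139
0.45 [-0.0577  0.0617] 0.18 144
0.465 [-0.0584  0.0619] 0.184 137
0.48 [-0.0594  0.0615] 0.188 107
0.495 [0.0266 0.0611] 0.192 45
0.51 [0.0023 0.0627] 0.196 63
0.525 [-0.0158  0.0618] 0.2 86
0.54 [-0.0309  0.0612] 0.204 97
0.555 [-0.0349  0.0612] 0.208 104
0.57 [-0.0435  0.0601] 0.211 75
keeper y [-0.0429  0.0552] x [0.3728 0.3967] 170
```

```bash
sed -i 's/CX,CY,YAW=482.,4.0/CX,CY,YAW=482.5,5.0/; s/dy=1.2/dy=2.4/' e.py; python3 e.py -80 100 15;python3 e.py -80 82.5 15
```

```text
t 16.32 pos [0.4903 0.003  0.1987] F [-0.   0.  -2.5] grip 88.1 w 12.5
 target [0.4965 0.0073 0.1379] turn [-0.004 -0.001 -0.002] world d mm [  6.2   4.3 -60.8] shift target-axes [ 0.044 -0.097  0.604]
t 16.32 pos [0.4903 0.003  0.1987] F [-0.   0.  -2.5] grip 88.1 w 12.5
 target [0.4965 0.0073 0.1204] turn [-0.004 -0.001 -0.002] world d mm [  6.2   4.3 -78.3] shift target-axes [ 0.044 -0.143  0.773]
```

Call:
play_rows:
  moves:
    - [[0, 0, 0, 0.043, 0.06, 0.016, 8], [0, 0, 0, 0, -0.026, 0.097, 8], [0, 0, 0, 0, -0.052, 0.194, 8], [0, 0, 0, 0, -0.052, 0.194, 8], [0, 0, 0, 0, -0.026, 0.097, 8]]

```text
time: 16.73
tool_pos: [0.4943, 0.0079, 0.135]
tcp_rot: [2.091, 2.079, 0.269]
wrist_force: [-1.8, 0.4, -3.2]
width: 0.147
grip_force: 88.0
```

Call:
play_rows:
  moves:
    - [[0, 0, 0, 0, 0, 0, 8], [0, 0, 0, 0, 0, 0, 8], [0, 0, 0, 0, 0, 0, 8], [0, 0, 0, 0, 0, 0, 8]]

```text
time: 17.07
tool_pos: [0.4974, 0.008, 0.14]
tcp_rot: [2.086, 2.076, 0.276]
wrist_force: [0.5, -0.7, -3.6]
width: 0.147
grip_force: 88.0
```

```bash
python3 e.py -80 83 15
```

```text
t 17.07 pos [0.4974 0.008  0.14  ] F [ 0.5 -0.7 -3.6] grip 88.0 w 12.6
 target [0.4965 0.0073 0.1209] turn [ 0.003 -0.002 -0.   ] world d mm [ -0.8  -0.6 -19.1] shift target-axes [-0.006 -0.058  0.183]
```

Call:
play_rows:
  moves:
    - [[0, 0, 0, 0, -0.02, 0.06, 8], [0, 0, 0, 0, -0.02, 0.07, 8], [0, 0, 0, 0, -0.02, 0.06, 8], [0, 0, 0, 0, 0, 0, 8], [0, 0, 0, 0, 0, 0, 8]]

```text
time: 17.48
tool_pos: [0.4947, 0.0081, 0.1178]
tcp_rot: [2.089, 2.078, 0.272]
wrist_force: [-0.4, -1.0, -3.3]
width: 0.144
grip_force: 88.5
```

Call:
play_rows:
  moves:
    - [[0, 0, 0, 0, 0, 0, 8], [0, 0, 0, 0, 0, 0, 8], [0, 0, 0, 0, 0, 0, 8]]

```text
time: 17.73
tool_pos: [0.495, 0.0081, 0.1185]
tcp_rot: [2.088, 2.077, 0.273]
wrist_force: [0.8, -0.3, -2.5]
width: 0.148
grip_force: 88.5
```

```bash
python3 e.py -97 82 15
python3 - <<'E'
from h import *
c=vision.read_camera("side");save("s4.png",c["image"],(220,150,320,240),7)
E
```

```text
t 17.73 pos [0.495  0.0081 0.1185] F [ 0.8 -0.3 -2.5] grip 88.5 w 12.7
 target [0.4795 0.0074 0.1199] turn [-0.003 -0.002  0.   ] world d mm [-15.5  -0.7   1.3] shift target-axes [-0.007 -0.146 -0.053]
```

View pics/s4.png

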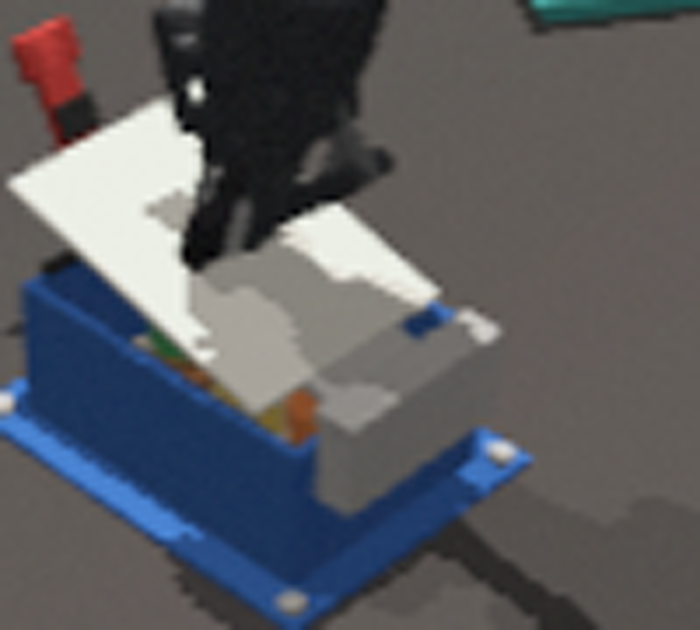

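The tongue is just in front of the keeper at its height, about (330,370) in the crop. I'll slide it in gently.

Call:
play_rows:
  moves:
    - [[0, 0, 0, -0.006, 0, -0.013, 8], [0, 0, 0, 0, -0.03, -0.008, 8], [0, 0, 0, 0, -0.03, -0.008, 8], [0, 0, 0, 0, -0.03, -0.008, 8], [0, 0, 0, 0, 0, 0, 8]]

```text
time: 18.2
tool_pos: [0.4845, 0.0075, 0.1195]
tcp_rot: [2.088, 2.078, 0.273]
wrist_force: [0.7, 0.6, -3.6]
width: 0.15
grip_force: 88.5
```

Call:
play_rows:
  moves:
    - [[0, 0, 0, 0, -0.03, -0.008, 8], [0, 0, 0, 0, -0.02, -0.006, 8], [0, 0, 0, 0, 0, 0, 8], [0, 0, 0, 0, 0, 0, 8], [0, 0, 0, 0, 0, 0, 8]]

```text
time: 18.62
tool_pos: [0.4804, 0.0075, 0.1199]
tcp_rot: [2.088, 2.077, 0.274]
wrist_force: [-0.4, -0.0, -1.9]
width: 0.147
grip_force: 88.5
```

```bash
python3 e.py -100 82 15
```

```text
t 18.62 pos [0.4804 0.0075 0.1199] F [-0.4 -0.  -1.9] grip 88.5 w 12.5
 target [0.4765 0.0074 0.1199] turn [-0.002 -0.002 -0.   ] world d mm [-3.9 -0.1 -0.1] shift target-axes [-0.001 -0.037 -0.009]
```

Call:
play_rows:
  moves:
    - [[0, 0, 0, 0, -0.015, -0.004, 8], [0, 0, 0, 0, -0.01, -0.002, 8], [0, 0, 0, 0, 0, 0, 8], [0, 0, 0, 0, 0, 0, 8]]

```text
time: 18.95
tool_pos: [0.4777, 0.0076, 0.1197]
tcp_rot: [2.088, 2.077, 0.273]
wrist_force: [-0.0, -1.0, -3.0]
width: 0.145
grip_force: 88.5
```

Call:
play_rows:
  moves:
    - [[0, 0, 0, 0, -0.01, -0.002, 8], [0, 0, 0, 0, 0, 0, 8], [0, 0, 0, 0, 0, 0, 8]]

```text
time: 19.2
tool_pos: [0.4767, 0.0076, 0.1197]
tcp_rot: [2.088, 2.077, 0.273]
wrist_force: [-0.2, -0.2, -2.5]
width: 0.148
grip_force: 88.5
```

Call:
play_rows:
  moves:
    - [[0, 0, 0, 0, -0.01, -0.002, 8], [0, 0, 0, 0, 0, 0, 8], [0, 0, 0, 0, 0, 0, 8]]

```text
time: 19.45
tool_pos: [0.4762, 0.0076, 0.12]
tcp_rot: [2.087, 2.076, 0.275]
wrist_force: [1.9, -0.3, -5.0]
width: 0.143
grip_force: 88.3
```

```bash
python3 e.py -100 82 12;python3 e.py -100 81 0
```

```text
t 19.45 pos [0.4762 0.0076 0.12  ] F [ 1.9 -0.3 -5. ] grip 88.3 w 12.2
 target [0.4783 0.0074 0.1149] turn [ 0.105 -0.002 -0.   ] world d mm [ 2.  -0.1 -5.1] shift target-axes [-0.001  0.009  0.054]
t 19.45 pos [0.4762 0.0076 0.12  ] F [ 1.9 -0.3 -5. ] grip 88.3 w 12.2
 target [0.4825 0.0074 0.0934] turn [ 0.524 -0.002  0.   ] world d mm [  6.3  -0.2 -26.6] shift target-axes [-0.001  0.063  0.266]
```

Call:
play_rows:
  moves:
    - [[0, 0, 0, 0, 0.009, 0.007, 8], [0.066, 0, 0, 0, 0.004, 0.033, 8], [0.066, 0, 0, 0, 0.004, 0.033, 8], [0, 0, 0, 0, 0, 0, 8], [0, 0, 0, 0, 0, 0, 8]]

```text
time: 19.87
tool_pos: [0.4792, 0.0076, 0.1127]
tcp_rot: [2.125, 2.114, 0.207]
wrist_force: [1.1, -0.3, -2.8]
width: 0.145
grip_force: 88.6
```

Call:
play_rows:
  moves:
    - [[0.066, 0, 0, 0, 0.004, 0.033, 8], [0.066, 0, 0, 0, 0.004, 0.033, 8], [0, 0, 0, 0, 0, 0, 8], [0, 0, 0, 0, 0, 0, 8]]

```text
time: 20.2
tool_pos: [0.4809, 0.0076, 0.1064]
tcp_rot: [2.161, 2.15, 0.14]
wrist_force: [-0.7, 0.0, -2.9]
width: 0.143
grip_force: 88.7
```

```bash
python3 e.py -99.5 81.5 7.5;python3 e.py -99.5 81 2
```

```text
t 20.2 pos [0.4809 0.0076 0.1064] F [-0.7  0.  -2.9] grip 88.7 w 12.2
 target [0.4809 0.0074 0.1068] turn [-0.004 -0.002  0.   ] world d mm [-0.1 -0.2  0.4] shift target-axes [-0.002 -0.    -0.004]
t 20.2 pos [0.4809 0.0076 0.1064] F [-0.7  0.  -2.9] grip 88.7 w 12.2
 target [0.4826 0.0074 0.0969] turn [ 0.188 -0.002  0.   ] world d mm [ 1.7 -0.2 -9.6] shift target-axes [-0.002  0.013  0.096]
```

Clean and free. Continuing down to about 2°.

Call:
play_rows:
  moves:
    - [[0.063, 0, 0, 0, 0.004, 0.032, 8], [0.063, 0, 0, 0, 0.004, 0.032, 8], [0.063, 0, 0, 0, 0.004, 0.032, 8], [0, 0, 0, 0, 0, 0, 8], [0, 0, 0, 0, 0, 0, 8]]

```text
time: 20.62
tool_pos: [0.483, 0.0076, 0.0971]
tcp_rot: [2.21, 2.199, 0.04]
wrist_force: [-0.7, 0.7, -3.2]
width: 0.145
grip_force: 88.6
```

Call:
play_rows:
  moves:
    - [[0, 0, 0, 0, 0, 0, 8], [0, 0, 0, 0, 0, 0, 8]]

```text
time: 20.78
tool_pos: [0.4827, 0.0076, 0.0973]
tcp_rot: [2.21, 2.199, 0.04]
wrist_force: [-0.2, 0.4, -2.4]
width: 0.145
grip_force: 88.6
```

```bash
python3 e.py -99.5 80.5 1.2;python3 e.py -99.5 80 0
python3 - <<'E'
from h import *
c=vision.read_camera("side");save("s5.png",c["image"],(200,140,320,240),6)
E
```

```text
t 20.78 pos [0.4827 0.0076 0.0973] F [-0.2  0.4 -2.4] grip 88.6 w 12.3
 target [0.4828 0.0074 0.095 ] turn [ 0.028 -0.002  0.   ] world d mm [ 0.1 -0.2 -2.3] shift target-axes [-0.002  0.001  0.023]
t 20.78 pos [0.4827 0.0076 0.0973] F [-0.2  0.4 -2.4] grip 88.6 w 12.3
 target [0.483  0.0074 0.0924] turn [ 0.07  -0.002  0.   ] world d mm [ 0.3 -0.2 -4.9] shift target-axes [-0.002  0.003  0.049]
```

View pics/s5.png

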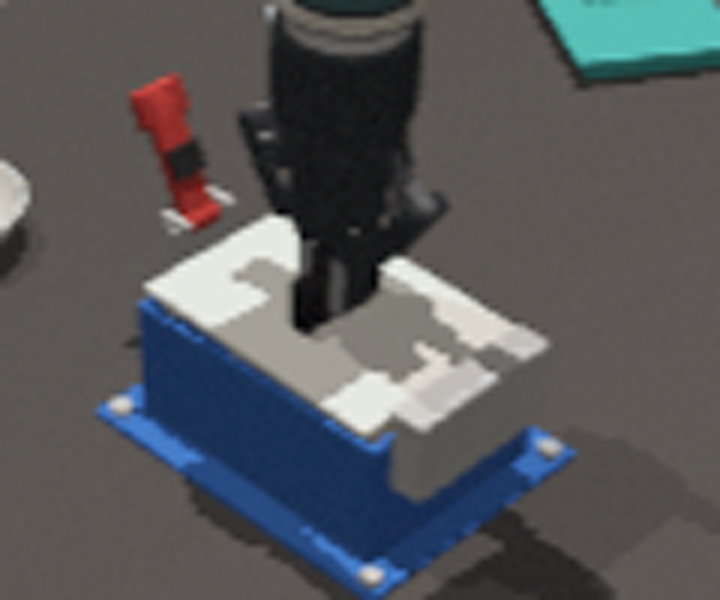

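The lid lies over the chamber, its tongue under the keeper and its edge along the wall. I'll lower the last of it onto the seal.

Call:
play_rows:
  moves:
    - [[0.028, 0, 0, 0, 0.001, 0.022, 8], [0, 0, 0, 0, 0, 0, 8], [0.02, 0, 0, 0, 0.001, 0.012, 8], [0, 0, 0, 0, 0, 0, 8], [0, 0, 0, 0, 0, 0, 8]]

```text
time: 21.25
tool_pos: [0.4838, 0.0075, 0.0941]
tcp_rot: [2.222, 2.211, 0.013]
wrist_force: [-3.5, 0.1, 1.6]
width: 0.143
grip_force: 89.2
```

```bash
python3 e.py -99.5 80 0
```

```text
t 21.25 pos [0.4838 0.0075 0.0941] F [-3.5  0.1  1.6] grip 89.2 w 12.2
 target [0.483  0.0074 0.0924] turn [ 0.021 -0.002  0.   ] world d mm [-0.8 -0.1 -1.7] shift target-axes [-0.002 -0.008  0.017]
```

Call:
play_rows:
  moves:
    - [[0.005, 0, 0, 0, -0.005, 0.008, 8], [0, 0, 0, 0, 0, 0, 8], [0, 0, 0, 0, 0, 0, 16], [0, 0, 0, 0, 0, 0, 28], [0, 0, 0, 0, 0, 0, 36]]

```text
time: 21.67
tool_pos: [0.483, 0.0076, 0.0928]
tcp_rot: [2.224, 2.213, 0.01]
wrist_force: [1.2, 0.2, 0.3]
width: 0.422
grip_force: 0.0
```

Call:
play_rows:
  moves:
    - [[0, 0, 0, 0, 0, 0, 36], [0, 0, 0, 0, 0, -0.1, 36], [0, 0, 0, 0, 0, -0.25, 36], [0, 0, 0, 0, 0, -0.35, 36], [0, 0, 0, 0, 0, -0.35, 20]]

```text
time: 22.08
tool_pos: [0.481, 0.0075, 0.1987]
tcp_rot: [2.225, 2.214, 0.007]
wrist_force: [1.1, -0.4, -0.4]
width: 0.295
grip_force: 0.0
```

Call:
play_rows:
  moves:
    - [[0, 0, 0, 0, 0, -0.35, 10], [0, 0, 0, 0, 0, 0, 0], [0, 0, 0, -0.3, 0, 0, 0], [0, 0, 0, -0.3, 0, 0, 0], [0, 0, 0, -0.3, 0, 0, 0]]

```text
time: 22.5
tool_pos: [0.4817, -0.0832, 0.2341]
tcp_rot: [2.22, 2.214, 0.011]
wrist_force: [-0.4, 0.4, -0.4]
width: 0.002
grip_force: 0.0
```

Run:
```python
from h import *
s=bot.read_state();print(s["time"],s["tool_pos"],s["tcp_rot"],s["q"].round(2))
c=vision.read_camera("side");save("s6.png",c["image"],(200,130,320,240),6)
for n in ("side","top"):
    c=vision.read_camera(n);W=cloud(c);h=cv2.cvtColor(c["image"],cv2.COLOR_RGB2HSV);H,S,V=[h[...,i] for i in range(3)]
    r=((H<6)|(H>174))&(S>150)&(W[...,0]>.55)&(W[...,0]<.7)&(abs(W[...,1])<.06)
    P=W[r]; print(n,"red",np.percentile(P,[3,50,97],axis=0).round(4).tolist(),len(P))
    l=(S<60)&(V>100)&(W[...,2]>.07)&(W[...,2]<.095)&(abs(W[...,1]-.005)<.08)&(W[...,0]>.40)&(W[...,0]<.6)
    P=W[l];A=np.c_[P[:,0]-.48,P[:,1],np.ones(len(P))];q=np.linalg.lstsq(A,P[:,2],rcond=None)[0];print(" lid plane slope deg",np.degrees(q[:2]).round(2),"z",q[2].round(4),np.percentile(P[:,:2],[1,99],axis=0).round(4).tolist())
```

```text
22.5 [ 0.48170696 -0.08320059  0.23408432] [2.22036049 2.21354014 0.01134926] [-0.22 -0.1   1.99  0.    1.24 -0.22]
side red [[0.5849, -0.0065, 0.098], [0.6093, 0.0083, 0.1465], [0.6211, 0.02, 0.1686]] 122
 lid plane slope deg [ 1.52 -0.26] z 0.0869 [[0.4063, -0.0548], [0.5677, 0.067]]
top red [[0.6142, -0.0083, 0.1614], [0.6197, 0.0018, 0.1689], [0.6244, 0.0153, 0.1768]] 24
 lid plane slope deg [0.8  1.03] z 0.0877 [[0.4022, -0.0558], [0.5748, 0.0648]]
```

View pics/s6.png

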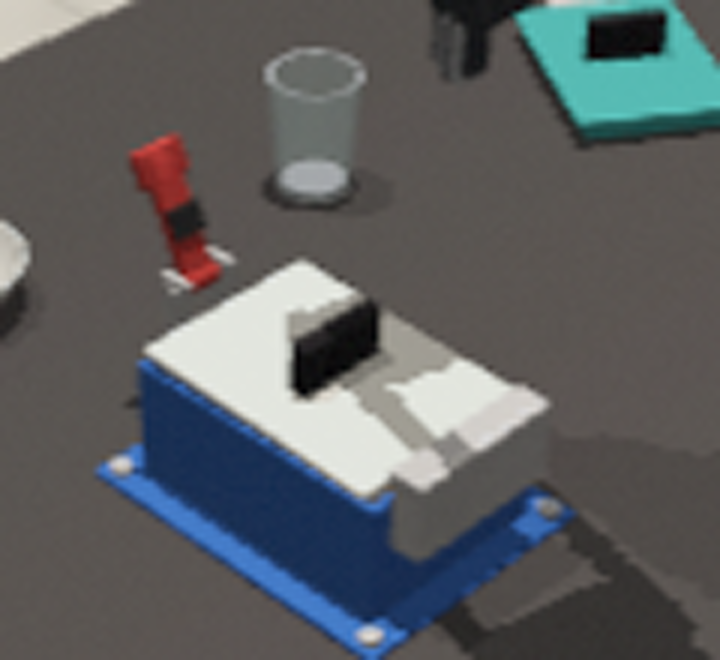

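The lid is seated on the seal, with its tongue under the keeper and the clamp still leaning out, tip at (155,150). I'll go round outside the clamp arm with closed fingers.

Call:
play_rows:
  moves:
    - [[0, 0, 0, 0, 0.3, 0, 0], [0, 0, 0, 0, 0.35, 0, 0], [0, 0, 0, 0, 0.35, 0, 0], [0, 0, 0, 0, 0.35, 0, 0], [0, 0, 0, 0, 0.35, 0, 0]]

```text
time: 23.07
tool_pos: [0.653, -0.082, 0.2343]
tcp_rot: [2.223, 2.214, 0.01]
wrist_force: [0.5, -0.5, 0.8]
width: -0.001
grip_force: 0.0
```

Call:
play_rows:
  moves:
    - [[0, 0, 0, 0, 0.23, 0, 0], [0.007, 0, 0, 0.25, 0, 0, 0], [0, 0, 0, 0.35, 0, 0, 0], [0, 0, 0, 0.28, 0, 0, 0], [0, 0, 0, 0, 0, 0, 0]]

```text
time: 23.48
tool_pos: [0.6747, 0.011, 0.2342]
tcp_rot: [-2.221, -2.22, -0.009]
wrist_force: [-0.9, -1.0, -0.2]
width: 0.002
grip_force: 0.0
```

Call:
play_rows:
  moves:
    - [[0, 0, 0, 0, 0, 0, 0], [0, 0, 0, 0, 0, 0, 0], [0, 0, 0, 0, 0, 0, 0]]

```text
time: 23.73
tool_pos: [0.6748, 0.0041, 0.2346]
tcp_rot: [2.225, 2.214, 0.006]
wrist_force: [-0.8, -0.0, -0.3]
width: 0.002
grip_force: 0.0
```

```bash
python3 d.py .668 .005 .157 90
```

```text
t 23.73 pos [0.6748 0.0041 0.2346] yaw 89.71 tilt 0.25 F [-0.8 -0.  -0.3] w 0.2 grip 0.0
turn [ 0.008 -0.002 -0.01 ] shift now-axes [ 0.008 -0.071  0.776] target-axes [ 0.009 -0.068  0.776]
```

Down, then push the arm towards vertical.

Call:
play_rows:
  moves:
    - [[0.008, 0, 0, 0, 0, 0.2, 0], [0, 0, 0, 0, 0, 0.3, 0], [0, 0, 0, 0, 0, 0.2, 0], [0, 0, 0, 0, 0, 0.07, 0], [0, 0, 0, 0, 0, 0, 0]]

```text
time: 24.15
tool_pos: [0.673, 0.0036, 0.1546]
tcp_rot: [-2.225, -2.211, 0.004]
wrist_force: [0.1, -0.8, -0.5]
width: -0.004
grip_force: 0.0
```

Call:
play_rows:
  moves:
    - [[0, 0, 0, 0.01, -0.07, 0, 0], [0, 0, 0, 0, -0.07, 0, 0], [0, 0, 0, 0, -0.07, 0, 0], [0, 0, 0, 0, -0.07, 0, 0], [0, 0, 0, 0, -0.07, 0, 0]]

```text
time: 24.57
tool_pos: [0.6402, 0.0057, 0.159]
tcp_rot: [2.226, 2.215, 0.005]
wrist_force: [6.6, -0.9, 4.6]
width: -0.002
grip_force: 4.9
```

Call:
play_rows:
  moves:
    - [[0, 0, 0, 0, -0.07, 0, 0], [0, 0, 0, 0, -0.07, 0, 0], [0, 0, 0, 0, -0.07, 0, 0], [0, 0, 0, 0, -0.07, 0, 0], [0, 0, 0, 0, 0, 0, 0]]

```text
time: 24.98
tool_pos: [0.6176, 0.0058, 0.1647]
tcp_rot: [2.219, 2.208, 0.02]
wrist_force: [6.5, 0.2, 10.1]
width: -0.002
grip_force: 4.9
```

```bash
python3 d.py .5927 .005 .159 90
python3 - <<'E'
from h import *
c=vision.read_camera("side");W=cloud(c);h=cv2.cvtColor(c["image"],cv2.COLOR_RGB2HSV);H,S,V=[h[...,i] for i in range(3)]
r=((H<6)|(H>174))&(S>150)&(W[...,0]>.5)&(W[...,0]<.7)&(abs(W[...,1])<.06);P=W[r];print(np.percentile(P,[3,50,97],axis=0).round(4).tolist(),len(P))
E
```

```text
t 24.98 pos [0.6176 0.0058 0.1647] yaw 89.72 tilt 0.97 F [ 6.5  0.2 10.1] w -0.2 grip 4.9
turn [ 0.034 -0.002 -0.01 ] shift now-axes [-0.009 -0.25   0.053] target-axes [-0.008 -0.249  0.057]
[[0.5829, -0.0057, 0.098], [0.5914, 0.0102, 0.1527], [0.5995, 0.0202, 0.1751]] 114
```

Call:
play_rows:
  moves:
    - [[0, 0, 0, 0, -0.1, 0, 0], [0, 0, 0, 0, -0.09, 0, 0], [0, 0, 0, 0, -0.085, 0.016, 0], [0, 0, 0, 0, -0.085, 0.017, 0], [0, 0, 0, 0, 0, 0, 0]]

```text
time: 25.45
tool_pos: [0.5749, 0.0061, 0.1549]
tcp_rot: [2.227, 2.216, 0.002]
wrist_force: [2.3, -0.2, 3.5]
width: 0.003
grip_force: 1.6
```

Call:
play_rows:
  moves:
    - [[0, 0, 0, 0, -0.08, 0.04, 0], [0, 0, 0, 0, -0.08, 0.04, 0], [0, 0, 0, 0, 0, 0, 0], [0, 0, 0, 0, 0, 0, 0]]

```text
time: 25.78
tool_pos: [0.5588, 0.0062, 0.1454]
tcp_rot: [-2.225, -2.214, 0.001]
wrist_force: [2.3, 0.8, 1.5]
width: -0.001
grip_force: 0.7
```

```bash
python3 d.py .560 .005 .1476 90
python3 - <<'E'
from h import *
c=vision.read_camera("side");W=cloud(c);h=cv2.cvtColor(c["image"],cv2.COLOR_RGB2HSV);H,S,V=[h[...,i] for i in range(3)]
r=((H<6)|(H>174))&(S>150)&(W[...,0]>.48)&(W[...,0]<.7)&(abs(W[...,1])<.06);P=W[r];print(np.percentile(P,[3,50,97],axis=0).round(4).tolist(),len(P))
save("s7.png",c["image"],(200,110,320,230),5)
E
```

```text
t 25.78 pos [0.5588 0.0062 0.1454] yaw 89.72 tilt 0.13 F [2.3 0.8 1.5] w -0.1 grip 0.7
turn [-0.004 -0.002 -0.01 ] shift now-axes [-0.012  0.012 -0.022] target-axes [-0.012  0.012 -0.022]
[[0.5336, -0.017, 0.1015], [0.5433, 0.013, 0.1432], [0.5844, 0.0216, 0.3123]] 50
```

View pics/s7.png

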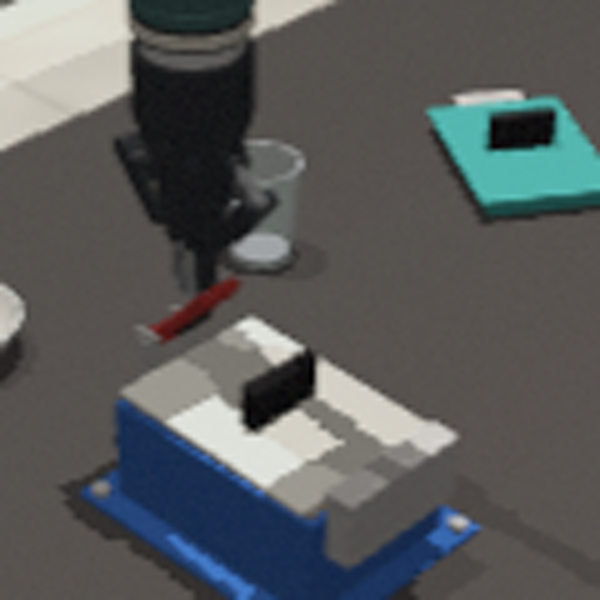

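The arm has come over to about 40°, red at (195,310), with the fingers on its back. I'll continue down.

Call:
play_rows:
  moves:
    - [[0, 0, 0, 0, -0.07, 0.05, 0], [0, 0, 0, 0, -0.07, 0.06, 0], [0, 0, 0, 0, -0.055, 0.08, 0], [0, 0, 0, 0, -0.05, 0.08, 0], [0, 0, 0, 0, 0, 0, 0]]

```text
time: 26.25
tool_pos: [0.534, 0.0063, 0.1176]
tcp_rot: [-2.225, -2.214, 0.001]
wrist_force: [1.2, 0.8, 1.7]
width: 0.003
grip_force: 0.7
```

Call:
play_rows:
  moves:
    - [[0, 0, 0, 0, -0.02, 0.06, 0], [0, 0, 0, 0, -0.02, 0.06, 0], [0, 0, 0, 0, 0, 0.04, 0], [0, 0, 0, 0, 0, 0, 0], [0, 0, 0, 0, 0, 0, 0]]

```text
time: 26.67
tool_pos: [0.5307, 0.0063, 0.1026]
tcp_rot: [-2.225, -2.214, 0.001]
wrist_force: [0.1, -0.2, 0.6]
width: -0.004
grip_force: 0.4
```

```bash
python3 d.py .528 .005 .101 90
```

```text
t 26.67 pos [0.5307 0.0063 0.1026] yaw 89.71 tilt 0.13 F [ 0.1 -0.2  0.6] w -0.4 grip 0.4
turn [-0.004 -0.002 -0.01 ] shift now-axes [-0.013 -0.027  0.016] target-axes [-0.013 -0.027  0.016]
```

Call:
play_rows:
  moves:
    - [[0, 0, 0, 0, 0, 0.03, 0], [0, 0, 0, 0, 0, 0, 0], [0, 0, 0, 0, 0, 0, 0], [0, 0, 0, 0, 0, 0, 0]]

```text
time: 27.0
tool_pos: [0.5307, 0.0063, 0.101]
tcp_rot: [-2.225, -2.215, 0.001]
wrist_force: [-2.4, -0.5, 9.5]
width: -0.002
grip_force: 4.7
```

Call:
play_rows:
  moves:
    - [[0, 0, 0, 0, 0, 0.03, 0], [0, 0, 0, 0, 0, 0, 0], [0, 0, 0, 0, 0, 0, 0], [0, 0, 0, 0, 0, 0, 0]]

```text
time: 27.33
tool_pos: [0.5309, 0.0063, 0.1008]
tcp_rot: [-2.225, -2.215, 0.001]
wrist_force: [-11.1, 0.7, 25.8]
width: -0.001
grip_force: 13.2
```

```bash
python3 d.py .528 .005 .098 90
```

```text
t 27.33 pos [0.5309 0.0063 0.1008] yaw 89.72 tilt 0.12 F [-11.1   0.7  25.8] w -0.1 grip 13.2
turn [-0.004 -0.002 -0.01 ] shift now-axes [-0.013 -0.029  0.028] target-axes [-0.013 -0.029  0.028]
```

The clamp is at a hard stop with its top at 100.8 mm, which matches level (96+5). I'll withdraw and check.

Call:
play_rows:
  moves:
    - [[0, 0, 0, 0, 0, -0.06, 0], [0, 0, 0, 0, 0, -0.2, 0], [0, 0, 0, 0, 0, -0.35, 0], [0, 0, 0, 0, 0, -0.35, 0], [0, 0, 0, 0, 0, -0.35, 0]]

```text
time: 27.75
tool_pos: [0.5297, 0.0063, 0.228]
tcp_rot: [-2.224, -2.213, 0.003]
wrist_force: [1.3, -0.1, 0.7]
width: -0.003
grip_force: 0.0
```

Call:
play_rows:
  moves:
    - [[0, 0, 0, -0.3, 0, 0, 0], [0, 0, 0, -0.35, 0, 0, 0], [0, 0, 0, -0.35, 0, 0, 0], [0, 0, 0, -0.35, 0, 0, 0], [0, 0, 0, -0.3, 0, 0, 0]]

```text
time: 28.17
tool_pos: [0.5293, -0.1604, 0.2272]
tcp_rot: [-2.225, -2.214, 0.001]
wrist_force: [0.1, 0.0, -0.0]
width: 0.006
grip_force: 0.0
```

Run:
```python
from h import *
s=bot.read_state();print(s["time"],s["tool_pos"],s["wrist_force"].round(1))
for n in ("side","top"):
    c=vision.read_camera(n);W=cloud(c);h=cv2.cvtColor(c["image"],cv2.COLOR_RGB2HSV);H,S,V=[h[...,i] for i in range(3)]
    if n=="side": save("s8.png",c["image"],(80,100,340,280),3)
    r=((H<6)|(H>174))&(S>150)&(W[...,0]>.48)&(W[...,0]<.65)&(abs(W[...,1])<.06);P=W[r];print(n,"red",np.percentile(P,[3,50,97],axis=0).round(4).tolist(),len(P))
    l=(S<60)&(V>100)&(W[...,2]>.07)&(W[...,2]<.094)&(abs(W[...,1]-.005)<.055)&(W[...,0]>.41)&(W[...,0]<.56)
    P=W[l];A=np.c_[P[:,0]-.48,P[:,1],np.ones(len(P))];q=np.linalg.lstsq(A,P[:,2],rcond=None)[0];print(" lid slope",np.degrees(q[:2]).round(2),"z",q[2].round(4))
```

```text
28.1667 [ 0.52933126 -0.16037422  0.2271594 ] [ 0.1  0.  -0. ]
side red [[0.511, -0.0031, 0.0933], [0.5468, 0.0086, 0.0991], [0.5898, 0.0209, 0.102]] 123
 lid slope [ 0.45 -0.01] z 0.0852
top red [[0.5167, -0.0043, 0.0938], [0.5517, 0.0032, 0.1008], [0.5889, 0.0098, 0.1092]] 82
 lid slope [0.22 0.02] z 0.0865
```

View pics/s8.png

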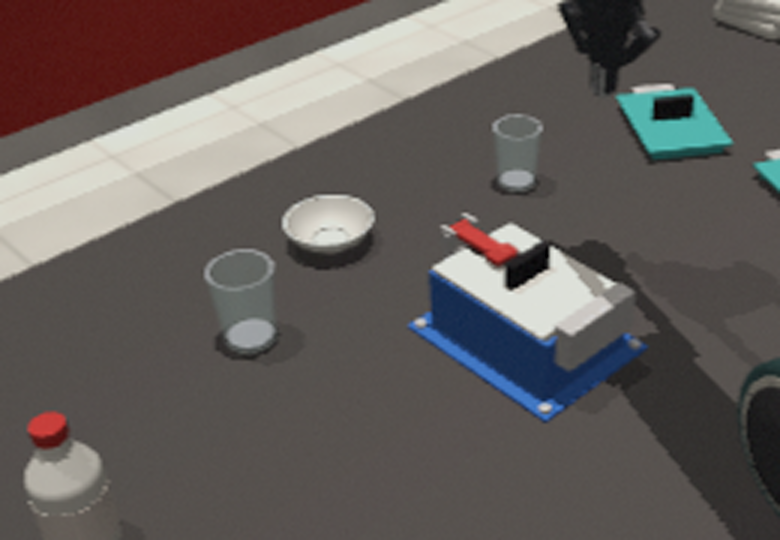

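The lid is level, with its top at about 86 mm. The clamp is flat over it at (485,240), and the glassware hasn't moved. Handing in.

```bash
python3 -c "
from workcell import bot
print(bot.finish_job())"
```

```text
the job is handed in; nothing more can be done
None
```

The job is handed in at 28 s of 72 s: the tray and both jars are in the chamber, the lid is seated with its tongue under the keeper, the clamp is fully down, and in the last picture the glassware, dish and bottle showed no sign of being disturbed; no verdict came back.

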